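# Pour the balls out of a tipping pan past a sorting card

## Robot

A 7-joint arm with a two-finger parallel gripper is mounted at the origin on a cart in front of the work surface, level with it; the furniture and walls round the work are solid. World frame = base frame: x ahead of the robot, y to its left, z up, the work surface at z = 0. Lengths are in m, angles in rad, forces in N, time in s.
With the tool pointing down it reaches from about 0.4 to 0.85 m from the base axis. Payload 4.5 kg.
Tool frame: the origin (TCP) lies midway between the tips of the shut fingers; the grasp point (between the pads) lies r.grip_point_offset behind it (r.grip_point_offset is the distance from the TCP to the grasp point, in m); z points along the fingers, y is the line along which they close (so a half turn about z gives the same grasp; the last joint's range is limited). The gripper opens to 88 mm and grips with 3 to 60 N. Pads are 18 mm wide; open, the fingers measure 123 mm over their backs; the gripper's body (75 mm by 187 mm) begins 45 mm behind the grasp point.
Start: joints at [1.296, 0.689, -0.195, 1.565, 0.157, 0.902, -0.215], TCP at [0.19, -0.595, 0.239] pointing down, gripper open.
Joint ranges: [-3.01, 3.01], [-0.46, 2.08], [-1.47, 1.51], [0.13, 2.56], [-1, 4.14], [0.04, 2.09], [-2.66, 2.66]. Speed limits (rad/s): [2.57, 2.57, 3.14, 3.14, 3.14, 3.14, 3.14].

## Interface

Orientations are given as a unit quaternion [x, y, z, w].
In Python, from plant import r gives the robot as it stands.
- The arm moves only by the shell command python3 -m jog 'ROWS' [FORCE]. ROWS is JSON, a list of rows, each an object of numbers: "wx", "wy", "wz": the turn, a rotation vector about the world's x, y, z as a fraction of full scale; "dx", "dy", "dz": the shift along the world's x, y, z as a fraction of full scale; "hand": the closure, from 0 (fully open) to 1 (shut). In form: [{"wx": .., "wy": .., "wz": .., "dx": .., "dy": .., "dz": .., "hand": ..}, ...]. A call has 1 to 5 rows; each row shifts and turns the commanded pose from where the row before left it; what a row does not reach is not made up. Full scale, the value 1, is 0.25 m for a shift and 2 rad for a turn. A row lasts 1/12 s, in which the tool goes at most 41.7 mm and 7.16 degrees, less where a joint would pass 70% of its speed; a pose out of reach is approached as far as the arm can. A call with a number of a shift or a turn outside -1 to 1 is refused whole. A call with a gripper value outside its range is refused whole. The fingers move at their own pace and stop on an object; FORCE is the grip in N (left out, the last holds). Time passes only in rows, so rows that do not move let the fingers close. It gives the time, the measured TCP pose, the force, the opening and the grip force at its end, in the units of the state.
- r.get_state(): the state, without advancing time (a new reading comes with each control period).
- r.snapshot(name): name is "scene" or "top" or "wrist"; returns the picture (384x512x3 uint8, red, green, blue); there is no depth.
- r.camera_info(name): a dict with "mtx" (3x3 intrinsics, pixels), "R" (3x3) and "t" (3): a world point X has camera coordinates R X + t. Camera axes: x right, y down, z forward; pixel columns grow to the right and rows downward; lengths in m; the calibration is good to about 2 mm. A picture is of the moment at which its call begins: read the wrist's pose just before it. camera_info takes no time and is no camera call; for the wrist camera it gives the pose at the moment of the call.
- r.finish_job(): hands the job in; it is judged then, once.
Trained networks look in the newest picture that a camera, given by its name, has taken for a name from the list of things; names that differ only in an ending like _2 or _b are one class to them, and where a whole thing is asked for, a point or a joint stands for the part that bears it (a point fixed in the world has none). Each returns a list of dicts, best first, with "p" (0 to 1); they miss things now and then, are a little off and sometimes report something else, mostly with a low value. They report only what shows in the picture. A call takes as long as a camera call.
- r.search_frame(camera, query): "bbox" ([left, top, right, bottom] in pixels, round what is visible of it).
- r.masks_of(camera, query): "region" (384x512 bool, what is visible of it) and "bbox" ([left, top, right, bottom] in pixels, round what is visible of it).
The state is a dict: "clock": time; "q": joint angles; "qd": joint speeds; "joint_torque": joint torques, N m; "tool_pos": TCP position; "eef_rot": TCP orientation; "contact_force": force on the tool from outside, world axes, zero at the start; "moment": the same for the moment, N m; "opening": opening from 0.0 (shut) to 1.0 (fully open); "finger_force": force on a finger pad.
Only numpy, scipy, OpenCV 4.12 (cv2) and the standard library are available. Lean on these libraries where they do the work, as an engineer would, in place of code of your own. Each camera call takes 0.05 s, during which the arm holds its last target. There are 200 camera calls.

## Task

Get the four steel balls out of the tipping pan and into the green tray, which is narrower than the pan's mouth. The yellow card stands on end in the wooden holder: take it out, set it down on its long edge in the slot of the black rest and let go, take it again by its long edge, then press gently with it on the pan's floor to tip the pan while it blocks most of the mouth at a slant, so that the balls leave only through the gap on the tray's side. Let the pan come back level, put the card back on its long edge in the black rest, and do not disturb the lens and the other things standing about.

Things in the scene. Friction and masses are not known exactly. Their poses are not given: they have to be found in the camera images.
- sorting_card: yellow plastic card, 150 long x 70 wide x 8 mm thick, 80 g. Origin at its centre; z along its 150 mm length, x along its 70 mm width, y through its thickness. At the start it stands on end (z up) in the card holder, its lower end 6 mm above the bench, its upper 106 mm free, and may lean a few degrees in the slot
- card_holder: fixed dark wooden block 100 x 56 x 50 mm high with a slot in its top, 76 mm (along its x) x 13 mm (along its y) and 44 mm deep, where the card stands on end. Origin at the centre of its underside. It and the card rest change sides from start to start. A wall shelf hangs about 0.2 m above the bench behind the work, from about x = 0.7 m back: keep a leaning wrist clear of it
- card_rest: fixed black block 165 x 60 x 42 mm high; channel along its x, 36 mm deep, 15 wide flaring to 27 over its top 14 mm, ends open. Origin at its underside's centre, x along the channel. The card on its long edge in it: centre 41, upper edge 76 mm above the bench. A card stood on a corner in it, leaning 35 to 50 degrees from upright along it, tips onto its long edge when let go
- tilt_stand: fixed blue stand (base 160 x 232 mm) carrying the pan between two uprights. Origin at its underside's centre; the pan's hinge line is 115 mm above, parallel to its y; x points from the mouth to the pan's back. A damped spring holds the pan at 0 and brings it back: 0.25 N m to start and 0.5 N m per rad more (4 to 8 N pressed down near the mouth)
- pan (a joint): tilt of the aluminium pan, rad: 0 at rest, up to 0.55 (stop) as the mouth goes down. Inside 200 mm wide (stand's y), 200 mm long (x); side and back walls 43 mm high, 4 mm thick; the front is all open (the mouth). The hinge line lies in the floor's upper side at half its length. The floor's slope towards the mouth is the joint value minus 0.09, so at 0 balls lie at the back
- pan_mouth (a point): middle of the mouth's edge, on the floor's upper side, 100 mm in front of the hinge line; moves with the pan; its axes are those of the stand turned with the pan, so the floor lies 0.09 rad lower to the back than its x axis
- catch_tray: fixed green open tray, 138 (x) x 108 (y) x 60 mm high outside, walls 4 mm, inner floor 18 mm above the bench. Origin at the centre of its underside. It stands on the bench in front of the left or the right half of the pan's mouth, reaching a little under it
- ball_1: polished steel-coloured hollow ball, 40 mm diameter, about 50 g, low friction (0.15), rolls freely; lies in the pan at the start. Origin at its centre
- ball_2: polished steel-coloured hollow ball, 40 mm diameter, about 50 g, low friction (0.15), rolls freely; lies in the pan at the start. Origin at its centre
- ball_3: polished steel-coloured hollow ball, 40 mm diameter, about 50 g, low friction (0.15), rolls freely; lies in the pan at the start. Origin at its centre
- ball_4: polished steel-coloured hollow ball, 40 mm diameter, about 50 g, low friction (0.15), rolls freely; lies in the pan at the start. Origin at its centre
- lens_c: loose black camera lens, 55 mm diameter, 34 mm high, in front of the other half of the pan's mouth: a bystander. Origin at the centre of its underside
- jar_a: loose square clear jar with a steel cap, 52 x 52 x 102 mm high: a bystander. Origin at the centre of its underside
- spray_white: loose white pump bottle, 37 mm diameter, 138 mm high: a bystander. Origin at the centre of its underside
- amber_bottle: loose amber pump bottle, 35 mm diameter, 116 mm high: a bystander. Origin at the centre of its underside
- tape_roll: loose roll of masking tape, 78 mm diameter, 19 mm high: a bystander. Origin at the centre of its underside
- white_tub: loose white tub with a lid, 66 mm diameter, 33 mm high: a bystander. Origin at the centre of its underside

How it is judged:
By the outcome, as a careful person would: the job done as asked, in the order asked, and still so for the second after the job is handed in, with the robot touching nothing.
It also fails if it takes over 67 s, if anything falls off the work surface, if the arm or the gripper's body presses on something with over 40 N, if the wrist force passes 120 N, or if a joint passes its speed limit or range.

## Working session

There is one attempt and no reset: what is moved stays moved. The work goes in short steps, Python scripts to look and compute and a shell command to move; the robot and the scene stay as the last step left them, time stands still between calls to the robot, and variables do not carry over. Pictures are saved under pics/ and viewed, at most 10 in all, crops included, and the job is handed in when it is done.

```bash
mkdir -p pics; ls
python3 - <<'E'
from plant import r
import cv2,numpy as np
s=r.get_state();print({k:np.round(v,3).tolist() for k,v in s.items()}, r.grip_point_offset)
a=r.snapshot("scene");b=r.snapshot("top")
cv2.imwrite("pics/s.png",a[:,:,::-1]);cv2.imwrite("pics/t.png",b[:,:,::-1])
for c in("scene","top"):
  i=r.camera_info(c);C=-np.array(i["R"]).T@np.array(i["t"]);print(c,np.round(i["mtx"],1).tolist(),np.round(i["R"],3).tolist(),C.round(3))
  for n in["sorting_card","card_holder","card_rest","tilt_stand","pan","catch_tray","ball_1","lens_c","jar_a","spray_white","amber_bottle","tape_roll","white_tub"]:
    print(n,[(np.round(d["bbox"]).astype(int).tolist(),round(d["p"],2)) for d in r.search_frame(c,n)[:4]])
E
```

```text
pics
{'clock': 0.0, 'q': [1.296, 0.69, -0.195, 1.566, 0.157, 0.903, -0.215], 'qd': [0.0, -0.001, 0.001, 0.001, -0.002, -0.0, -0.0], 'joint_torque': [-0.0, -52.757, -1.267, -15.343, -0.053, 0.006, 0.0], 'tool_pos': [0.19, -0.595, 0.238], 'eef_rot': [0.988, 0.154, -0.0, -0.001], 'contact_force': [0.144, -0.516, -0.57], 'moment': [0.021, -0.049, 0.0], 'finger_force': 0.0, 'opening': 0.997} 0.0187
scene [[468.4, 0.0, 260.1], [0.0, 468.4, 202.1], [0.0, 0.0, 1.0]] [[0.867, -0.499, 0.016], [-0.374, -0.67, -0.641], [0.33, 0.55, -0.767]] [ 0.019 -0.845  1.328]
sorting_card []
card_holder [([291, 273, 321, 298], 0.73), ([318, 198, 330, 207], 0.7)]
card_rest [([199, 157, 220, 196], 0.93), ([258, 148, 278, 175], 0.56), ([215, 208, 271, 254], 0.34)]
tilt_stand [([250, 168, 337, 257], 0.68), ([289, 272, 321, 297], 0.42)]
pan [([250, 166, 336, 237], 0.82)]
catch_tray [([217, 209, 268, 254], 0.87)]
ball_1 [([289, 272, 321, 297], 0.58), ([298, 181, 308, 192], 0.55), ([309, 188, 321, 202], 0.49), ([291, 170, 300, 181], 0.46)]
lens_c [([261, 247, 275, 267], 0.52)]
jar_a [([259, 150, 275, 176], 0.78), (
[... 483 characters left out ...]
0.5)]
card_holder [([335, 176, 359, 209], 0.63)]
card_rest [([155, 196, 204, 227], 0.92)]
tilt_stand [([238, 116, 319, 195], 0.91)]
pan [([238, 121, 319, 198], 0.97), ([335, 176, 357, 207], 0.66)]
catch_tray [([252, 193, 288, 236], 0.79), ([297, 200, 312, 214], 0.45)]
ball_1 [([291, 126, 304, 136], 0.69), ([276, 127, 288, 139], 0.66), ([260, 128, 274, 144], 0.61)]
lens_c [([294, 202, 308, 217], 0.65)]
jar_a [([188, 136, 209, 158], 0.82), ([258, 130, 271, 143], 0.68), ([152, 197, 206, 226], 0.55)]
spray_white [([141, 147, 158, 165], 0.56)]
amber_bottle [([369, 150, 389, 166], 0.57)]
tape_roll [([369, 151, 388, 166], 0.64), ([308, 242, 332, 265], 0.56)]
white_tub [([205, 240, 226, 260], 0.88)]
```

Run:
```python
import cv2
a=cv2.imread("pics/s.png")[115:315,170:370];b=cv2.imread("pics/t.png")[105:275,130:400]
cv2.imwrite("pics/s1.png",cv2.resize(a,(600,600),interpolation=cv2.INTER_CUBIC));cv2.imwrite("pics/t1.png",cv2.resize(b,(800,504),interpolation=cv2.INTER_CUBIC))
```

```text
(no output)
```

View pics/s1.png

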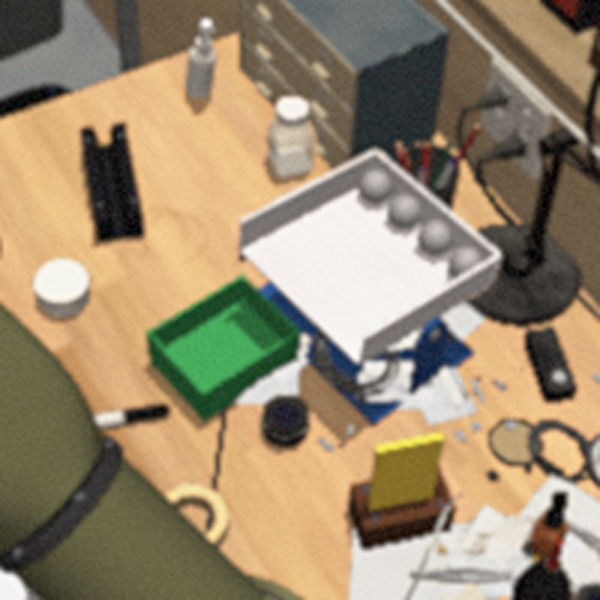

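View pics/t1.png

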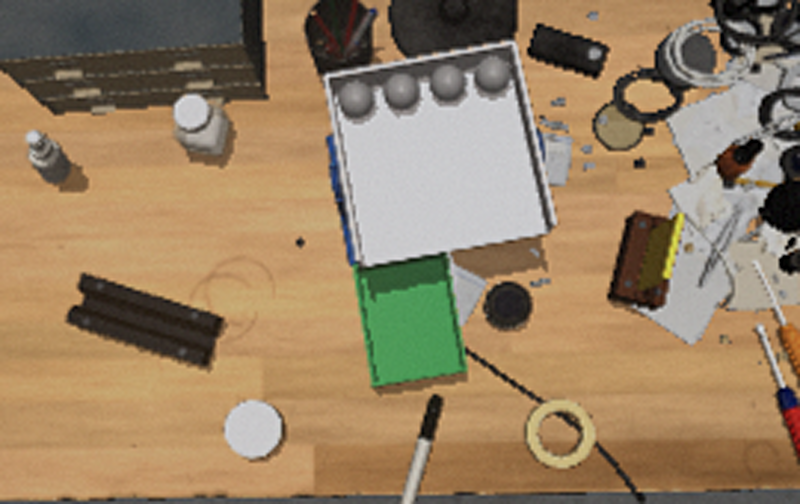

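The scene picture shows the rest far left, the tray under the left half of the mouth, the balls along the pan's back, and the card in the holder at right, around (400,480) in the scene crop. The top crop agrees: rest ~(145,320), tray ~(412,320), pan ~(440,160), card ~(665,250). Next I'll fit models to the masks.

```bash
cat > h.py <<'E'
import numpy as np,cv2,json
from scipy.optimize import minimize
from plant import r
def proj(c,X):
    uv=cv2.projectPoints(np.asarray(X,float),cv2.Rodrigues(np.array(c["R"],float))[0],np.array(c["t"],float),np.array(c["mtx"],float),None)[0]
    return uv[:,0]
def box(lx,ly,z0,z1): return np.array([[a*lx/2,b*ly/2,z] for a in(-1,1) for b in(-1,1) for z in(z0,z1)])
def place(P,p):
    c,s=np.cos(p[2]),np.sin(p[2]);Q=P.copy();Q[:,0]=c*P[:,0]-s*P[:,1]+p[0];Q[:,1]=s*P[:,0]+c*P[:,1]+p[1];return Q
def hullmask(c,X):
    m=np.zeros((384*4,512*4),np.uint8);h=cv2.convexHull((proj(c,X)*4+1.5).astype(np.float32).round().astype(np.int32));cv2.fillConvexPoly(m,h,1)
    return cv2.resize(m.astype(np.float32),(512,384),interpolation=cv2.INTER_AREA)
def fit(obs,P,p0,model=place):
    def cost(p):
        e=0
        for c,M in obs:
            H=hullmask(c,model(P,p));e+=1-np.minimum(H,M).sum()/np.maximum(H,M).sum()
        return e/len(obs)
    best=None
    for k in range(3):
        p0=np.array(p0 if best is None else best.x,float)
        sx=np.vstack([p0]+[p0+np.eye(len(p0))[i]*(0.015 if i<2 else .12) for i in range(len(p0))])
        best=minimize(cost,p0,method="Nelder-Mead",options=dict(initial_simplex=sx,xatol=1e-4,fatol=1e-5))
    return best.x,best.fun
def mask(cam,q,near=None):
    L=r.masks_of(cam,q)
    for d in L:
        b=d["bbox"]
        if near is None or np.hypot((b[0]+b[2])/2-near[0],(b[1]+b[3])/2-near[1])<18: return d["region"].astype(np.float32)
    return None
def ground(c,uv,z):
    R=np.array(c["R"]);C=-R.T@np.array(c["t"]);d=R.T@np.linalg.solve(np.array(c["mtx"]),[uv[0],uv[1],1]);return C+d*(z-C[2])/d[2]
E
python3 - <<'E'
from h import *
cs={k:r.camera_info(k) for k in("scene","top")}
N={"card_rest":((209,177),(180,212),box(.165,.06,0,.042)),"card_holder":((305,285),(347,193),box(.1,.056,0,.05)),
"catch_tray":((243,231),(270,215),box(.138,.108,0,.06)),"pan":((293,202),(279,157),box(.208,.208,-.01,.043)),
"sorting_card":((305,272),(356,190),box(.07,.008,.05,.156))}
for n,(a,b,P) in N.items():
    obs=[(cs[k],mask(k,n,q)) for k,q in(("scene",a),("top",b))]
    obs0=[(k,o) for k,o in zip(("scene","top"),obs) if o[1] is not None]
    obs=[o for k,o in obs0]
    g=ground(cs["top"],b,.02)
    if n=="pan": 
        Q=P.copy();Q[:,2]+=.115+.09*-P[:,0]*1.0;P=Q;g=ground(cs["top"],b,.12)
    for y0 in([0,1.57] if n!="pan" else [0.17]):
        print(n,[k for k,_ in obs0],*[(p.round(4).tolist(),round(f,3)) for p,f in [fit(obs,P,[g[0],g[1],y0])]])
    for k,o in obs0:
        p,f=fit([o],P,[g[0],g[1],p[2]]);print("  only",k,p.round(4),round(f,3))
for n,uv,z in(("lens",(302,209),.02),("jar",(198,148),.06),("tub",(215,250),.03),("tape",(320,253),.01),("amber",(378,158),.05)):print(n,ground(cs["top"],uv,z).round(3))
E
```

```text
card_rest ['scene', 'top'] ([0.4712, 0.3059, 1.2493], np.float64(0.08))
card_rest ['scene', 'top'] ([0.4712, 0.306, 1.2493], np.float64(0.08))Traceback (most recent call last):
  File "<stdin>", line 16, in <module>
NameError: name 'p' is not defined. Did you mean: 'P'?
```

Run:
```python
from h import *
cs={k:r.camera_info(k) for k in("scene","top")}
pan=box(.204,.208,-.008,.043)+[.002,0,0];pan[:,2]+=.115-.09*pan[:,0]
N={"card_rest":((209,177),(180,212),box(.165,.06,0,.042),1.25,.02),"card_holder":((305,285),(347,193),box(.1,.056,0,.05),0,.02),
"catch_tray":((243,231),(270,215),box(.138,.108,0,.06),.17,.03),"pan":((293,202),(279,157),pan,.17,.12),
"sorting_card":((305,272),(356,190),box(.07,.008,.05,.156),0,.1)}
for n,(a,b,P,y0,z) in N.items():
    o=[(k,mask(k,n,q)) for k,q in(("scene",a),("top",b))]
    o=[(k,m) for k,m in o if m is not None]
    g=ground(cs["top"],b,z)
    for sel in [o]+([[q] for q in o] if len(o)>1 else []):
        if not sel: print(n,"none");continue
        p,f=fit([(cs[k],m) for k,m in sel],P,[g[0],g[1],y0]);print(n,[k for k,_ in sel],p.round(4),round(f,3))
for n,uv,z in(("lens",(302,209),.02),("jar",(198,148),.06),("tub",(215,250),.03),("tape",(320,253),.01),("amber",(378,158),.05)):print(n,ground(cs["top"],uv,z).round(3))
```

```text
card_rest ['scene', 'top'] [0.4715 0.3066 1.2554] 0.083
card_rest ['scene'] [0.4719 0.3061 1.2529] 0.089
card_rest ['top'] [0.4712 0.3061 1.2473] 0.07
card_holder ['scene', 'top'] [ 0.5287 -0.2732 -0.271 ] 0.391
card_holder ['scene'] [ 0.5297 -0.2739 -0.3016] 0.326
card_holder ['top'] [ 0.5279 -0.2723 -0.2239] 0.447
catch_tray ['scene', 'top'] [4.655e-01 1.000e-04 1.482e-01] 0.06
catch_tray ['scene'] [0.4674 0.0008 0.1284] 0.045
catch_tray ['top'] [ 4.630e-01 -4.000e-04  1.435e-01] 0.062
pan ['scene', 'top'] [ 0.6337 -0.0302  0.1635] 0.136
pan ['scene'] [ 0.6339 -0.0283  0.1639] 0.133
pan ['top'] [ 0.6319 -0.0319  0.1669] 0.128
sorting_card ['scene', 'top'] [ 0.5268 -0.2715 -0.3013] 0.137
sorting_card ['scene'] [ 0.5262 -0.2736 -0.282 ] 0.093
sorting_card ['top'] [ 0.5245 -0.2695 -0.335 ] 0.127
lens [ 0.475 -0.117  0.02 ]
jar [0.686 0.234 0.06 ]
tub [0.342 0.18  0.03 ]
tape [ 0.326 -0.174  0.01 ]
amber [ 0.641 -0.376  0.05 ]
```

```bash
R='x'; python3 -m jog '[{"dx":0.11,"dy":0.1,"wz":-0.06,"hand":0},{"dx":0.11,"dy":0.1,"wz":-0.06,"hand":0},{"dx":0.11,"dy":0.1,"wz":-0.06,"hand":0},{"dx":0.11,"dy":0.1,"wz":-0.06,"hand":0},{"dx":0.11,"dy":0.1,"wz":-0.06,"hand":0}]' 30
python3 -m jog '[{"dx":0.11,"dy":0.1,"hand":0},{"dx":0.11,"dy":0.1,"hand":0},{"dx":0.11,"dy":0.1,"hand":0},{"dx":0.11,"dy":0.1,"hand":0},{"dx":0.11,"dy":0.1,"hand":0}]'
python3 -m jog '[{"hand":0},{"hand":0}]'
python3 - <<'E'
from h import *
s=r.get_state();print(np.round(s["tool_pos"],4),np.round(s["eef_rot"],3),np.round(s["q"],2))
a=r.snapshot("wrist");c=r.camera_info("wrist");cv2.imwrite("pics/w1.png",a[:,:,::-1])
print(np.round(c["mtx"],1).tolist(),(-np.array(c["R"]).T@np.array(c["t"])).round(4))
for q in("sorting_card","card_holder"):
  L=r.masks_of("wrist",q);print(q,[(np.round(d["bbox"]).tolist(),round(d["p"],2)) for d in L[:3]])
E
```

```text
[ 0.19   -0.5955  0.2388] [0.988 0.154 0.    0.   ] [ 1.3   0.69 -0.19  1.57  0.16  0.9  -0.22]
[[271.2, 0.0, 257.8], [0.0, 271.2, 192.7], [0.0, 0.0, 1.0]] [ 0.2663 -0.5707  0.3856]
sorting_card []
card_holder []invalid input
invalid input
invalid input
```

View pics/w1.png

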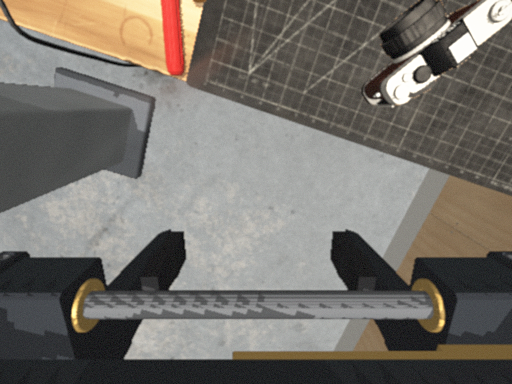

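The wrist picture shows only the start spot: floor, fingers, and the table edge at the top. The rows were refused, probably because every key is required, so I'll give them all.

```bash
python3 -m jog '[{"wx":0,"wy":0,"wz":-0.06,"dx":0.11,"dy":0.1,"dz":0,"hand":0},{"wx":0,"wy":0,"wz":-0.06,"dx":0.11,"dy":0.1,"dz":0,"hand":0},{"wx":0,"wy":0,"wz":-0.06,"dx":0.11,"dy":0.1,"dz":0,"hand":0},{"wx":0,"wy":0,"wz":-0.06,"dx":0.11,"dy":0.1,"dz":0,"hand":0},{"wx":0,"wy":0,"wz":-0.06,"dx":0.11,"dy":0.1,"dz":0,"hand":0}]' 30
python3 -m jog '[{"wx":0,"wy":0,"wz":0,"dx":0.11,"dy":0.1,"dz":0,"hand":0},{"wx":0,"wy":0,"wz":0,"dx":0.11,"dy":0.1,"dz":0,"hand":0},{"wx":0,"wy":0,"wz":0,"dx":0.11,"dy":0.1,"dz":0,"hand":0},{"wx":0,"wy":0,"wz":0,"dx":0.11,"dy":0.1,"dz":0,"hand":0},{"wx":0,"wy":0,"wz":0,"dx":0,"dy":0,"dz":0,"hand":0}]'
python3 - <<'E'
from h import *
s=r.get_state();print(np.round(s["tool_pos"],4),np.round(s["eef_rot"],3),np.round(s["q"],2))
a=r.snapshot("wrist");c=r.camera_info("wrist");cv2.imwrite("pics/w2.png",a[:,:,::-1])
print(np.round(c["mtx"],1).tolist(),(-np.array(c["R"]).T@np.array(c["t"])).round(4))
for q in("sorting_card","card_holder"):
  L=r.masks_of("wrist",q);print(q,[(np.round(d["bbox"]).tolist(),round(d["p"],2)) for d in L[:3]])
E
```

```text
clock: 2.57
tool_pos: [0.3286, -0.4693, 0.2389]
eef_rot: [0.989, -0.148, 0.0, 0.0]
contact_force: [0.0, 0.6, -0.8]
opening: 1.003
finger_force: 0.0
clock: 2.98
tool_pos: [0.4456, -0.3624, 0.2388]
eef_rot: [0.99, -0.138, 0.003, -0.003]
contact_force: [0.1, 0.4, 0.2]
opening: 1.003
finger_force: 0.0
[ 0.4456 -0.3624  0.2388] [ 0.99  -0.138  0.003 -0.003] [ 0.6   0.62  0.01  1.73 -0.02  0.79 -1.23]
[[271.2, 0.0, 257.8], [0.0, 271.2, 192.7], [0.0, 0.0, 1.0]] [ 0.5186 -0.3883  0.3857]
sorting_card [([115.0, 96.0, 176.0, 182.0], 0.88)]
card_holder [([142.0, 82.0, 201.0, 168.0], 0.92)]
```

View pics/w2.png

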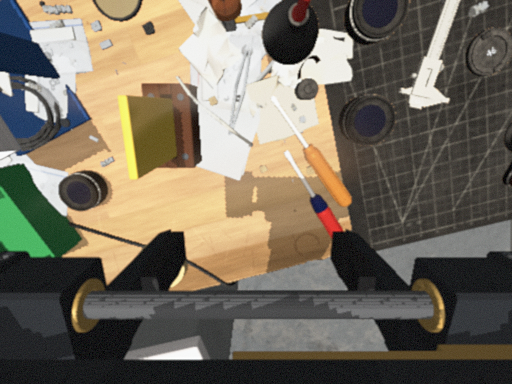

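The card's upper edge runs from (124,96) to (133,178), with the holder to its right. I'll fit its pose, lean included.

Run:
```python
from h import *
cw=r.camera_info("wrist")
a=r.snapshot("wrist");cw=r.camera_info("wrist")
mw=mask("wrist","sorting_card");hw=mask("wrist","card_holder")
r.snapshot("scene");cs=r.camera_info("scene");ms=mask("scene","sorting_card",(305,272))
P=box(.07,.008,.05,.156)
def lean(P,p):
    Q=P.copy();h=P[:,2]-.006
    Q[:,1]+=np.sin(p[3])*(h-.02);Q[:,0]+=np.sin(p[4])*(h-.02);return place(Q,p)
for nm,o in(("w",[(cw,mw)]),("ws",[(cw,mw),(cs,ms)])):
    p,f=fit(o,P,[.527,-.272,-.29,0,0],lean);print(nm,p.round(4),round(f,3), "top centre",lean(np.array([[0,0,.156]]),p).round(4))
p,f=fit([(cw,np.maximum(hw,mw))],np.vstack([box(.1,.056,0,.05)]),[.527,-.272,-.29]);print(p,f)
hsv=cv2.cvtColor(a,cv2.COLOR_RGB2HSV);m=cv2.inRange(hsv,(22,150,170),(35,255,255))
m[:,:100]=0;m[:,150:]=0;ys,xs=np.nonzero(m);l=cv2.fitLine(np.c_[xs,ys].astype(np.float32),cv2.DIST_L2,0,.01,.01).ravel();print(len(xs),l,ys.min(),ys.max())
for y in(ys.min(),ys.max()): print(ground(cw,(l[2]+(y-l[3])*l[0]/l[1],y),.155).round(4))
```

```text
w [ 0.5257 -0.2751 -0.2944  0.0173 -0.0058] 0.036 top centre [[ 0.5256 -0.2727  0.156 ]]Traceback (most recent call last):
  File "<stdin>", line 11, in <module>
  File "h.py", line 23, in fit
    best=minimize(cost,p0,method="Nelder-Mead",options=dict(initial_simplex=sx,xatol=1e-4,fatol=1e-5))
    res = _minimize_neldermead(fun, x0, args, callback, bounds=bounds,
                               **options)
    fsim[k] = func(sim[k])
              ~~~~^^^^^^^^
    fx = function(np.copy(x), *(wrapper_args + args))
  File "h.py", line 17, in cost
    H=hullmask(c,model(P,p));e+=1-np.minimum(H,M).sum()/np.maximum(H,M).sum()
                                  ~~~~~~~~~~^^^^^
TypeError: '<=' not supported between instances of 'float' and 'NoneType'
```

```bash
cat >> h.py <<'E'
from scipy.spatial.transform import Rotation as Ro
def need(pos,R=None):
    s=r.get_state();e=np.array(pos)-s["tool_pos"];c=Ro.from_quat(s["eef_rot"])
    print("t",round(s["clock"],2),"at",np.round(s["tool_pos"],4),"shift frac",(e/.25).round(3),"rows>=",round(np.linalg.norm(e)/.0417,1),"F",np.round(s["contact_force"],1),"open",round(s["opening"],3))
    print(" xaxis",c.as_matrix()[:,0].round(3),"zaxis",c.as_matrix()[:,2].round(3))
    if R is not None:
        w=(R*c.inv()).as_rotvec();print(" turn frac",(w/2).round(4),"rows>=",round(np.linalg.norm(w)/.125,1))
def down(yaw): # tool pointing down with x axis at yaw
    return Ro.from_euler("z",yaw)*Ro.from_euler("x",np.pi)
E
python3 -c "
from h import *
need([.5256,-.273,.2388],down(-.294))"
```

```text
t 3.38 at [ 0.4363 -0.3718  0.2388] shift frac [0.357 0.395 0.   ] rows>= 3.2 F [-1.3 -1.6  0.4] open 1.001
 xaxis [ 0.957 -0.29  -0.   ] zaxis [-0.    -0.001 -1.   ]
 turn frac [ 0.0003 -0.0002 -0.    ] rows>= 0.0
```

Run:
```python
from h import *
r.snapshot("wrist");cw=r.camera_info("wrist");mw=mask("wrist","sorting_card");hw=mask("wrist","card_holder")
P=box(.07,.008,.05,.156)
def lean(P,p):
    Q=P.copy();h=P[:,2]-.006
    Q[:,1]+=np.sin(p[3])*(h-.02);Q[:,0]+=np.sin(p[4])*(h-.02);return place(Q,p)
p,f=fit([(cw,mw)],P,[.527,-.272,-.29,0,0],lean);t=lean(np.array([[0,0,.138]]),p)[0];print(p.round(4),round(f,3), "grip pt",t.round(4))
need([t[0],t[1],.2388],down(p[2]))
```

```text
[ 5.265e-01 -2.738e-01 -2.918e-01  2.230e-02  1.000e-04] 0.039 grip pt [ 0.5272 -0.2714  0.138 ]
t 3.53 at [ 0.4369 -0.3711  0.2388] shift frac [0.361 0.399 0.   ] rows>= 3.2 F [-0.3 -0.5  0.3] open 1.001
 xaxis [ 0.957 -0.288 -0.   ] zaxis [-0. -0. -1.]
 turn frac [ 0.0001 -0.      0.0004] rows>= 0.0
```

```bash
python3 -m jog '[{"wx":0,"wy":0,"wz":0,"dx":0.09,"dy":0.1,"dz":0,"hand":0},{"wx":0,"wy":0,"wz":0,"dx":0.09,"dy":0.1,"dz":0,"hand":0},{"wx":0,"wy":0,"wz":0,"dx":0.09,"dy":0.1,"dz":0,"hand":0},{"wx":0,"wy":0,"wz":0,"dx":0.09,"dy":0.1,"dz":0,"hand":0},{"wx":0,"wy":0,"wz":0,"dx":0,"dy":0,"dz":0,"hand":0}]' 30
python3 -m jog '[{"wx":0,"wy":0,"wz":0,"dx":0,"dy":0,"dz":0,"hand":0},{"wx":0,"wy":0,"wz":0,"dx":0,"dy":0,"dz":-0.12,"hand":0},{"wx":0,"wy":0,"wz":0,"dx":0,"dy":0,"dz":-0.12,"hand":0},{"wx":0,"wy":0,"wz":0,"dx":0,"dy":0,"dz":-0.12,"hand":0},{"wx":0,"wy":0,"wz":0,"dx":0,"dy":0,"dz":-0.12,"hand":0}]'
python3 -m jog '[{"wx":0,"wy":0,"wz":0,"dx":0,"dy":0,"dz":0,"hand":0},{"wx":0,"wy":0,"wz":0,"dx":0,"dy":0,"dz":0,"hand":0}]'
python3 -c "
from h import *
need([.5272,-.2714,.119],down(-.292))"
```

```text
clock: 3.95
tool_pos: [0.5334, -0.2624, 0.2386]
eef_rot: [0.99, -0.14, 0.002, -0.003]
contact_force: [-0.1, 1.3, -0.1]
opening: 1.002
finger_force: 0.0
clock: 4.37
tool_pos: [0.5261, -0.2727, 0.1179]
eef_rot: [0.989, -0.147, 0.0, 0.001]
contact_force: [0.3, -0.3, 0.3]
opening: 1.003
finger_force: 0.0
clock: 4.53
tool_pos: [0.5255, -0.2716, 0.118]
eef_rot: [0.989, -0.146, -0.002, 0.0]
contact_force: [0.7, -1.0, 0.2]
opening: 1.003
finger_force: 0.0
t 4.53 at [ 0.5255 -0.2716  0.118 ] shift frac [0.007 0.001 0.004] rows>= 0.0 F [ 0.7 -1.   0.2] open 1.003
 xaxis [ 0.957 -0.289 -0.004] zaxis [-0.004  0.    -1.   ]
 turn frac [-0.0002 -0.0018  0.0007] rows>= 0.0
```

Well placed. Close on the card, then lift.

```bash
python3 -m jog '[{"wx":0,"wy":0,"wz":0,"dx":0,"dy":0,"dz":0,"hand":1},{"wx":0,"wy":0,"wz":0,"dx":0,"dy":0,"dz":0,"hand":1},{"wx":0,"wy":0,"wz":0,"dx":0,"dy":0,"dz":0,"hand":1},{"wx":0,"wy":0,"wz":0,"dx":0,"dy":0,"dz":0,"hand":1},{"wx":0,"wy":0,"wz":0,"dx":0,"dy":0,"dz":0,"hand":1}]' 40
python3 -m jog '[{"wx":0,"wy":0,"wz":0,"dx":0,"dy":0,"dz":0,"hand":1},{"wx":0,"wy":0,"wz":0,"dx":0,"dy":0,"dz":0,"hand":1},{"wx":0,"wy":0,"wz":0,"dx":0,"dy":0,"dz":0,"hand":1}]'
```

```text
clock: 4.95
tool_pos: [0.528, -0.2706, 0.1198]
eef_rot: [0.989, -0.145, 0.001, 0.0]
contact_force: [1.1, -0.1, -0.3]
opening: 0.647
finger_force: 0.0
clock: 5.2
tool_pos: [0.5275, -0.2704, 0.1188]
eef_rot: [0.989, -0.145, 0.0, 0.0]
contact_force: [0.9, 0.1, -0.2]
opening: 0.423
finger_force: 0.0
```

```bash
python3 -m jog '[{"wx":0,"wy":0,"wz":0,"dx":0,"dy":0,"dz":0,"hand":1},{"wx":0,"wy":0,"wz":0,"dx":0,"dy":0,"dz":0,"hand":1},{"wx":0,"wy":0,"wz":0,"dx":0,"dy":0,"dz":0,"hand":1},{"wx":0,"wy":0,"wz":0,"dx":0,"dy":0,"dz":0,"hand":1},{"wx":0,"wy":0,"wz":0,"dx":0,"dy":0,"dz":0,"hand":1}]' 40
python3 -m jog '[{"wx":0,"wy":0,"wz":0,"dx":0,"dy":0,"dz":0,"hand":1},{"wx":0,"wy":0,"wz":0,"dx":0,"dy":0,"dz":0,"hand":1}]'
python3 -m jog '[{"wx":0,"wy":0,"wz":0,"dx":0,"dy":0,"dz":0.04,"hand":1},{"wx":0,"wy":0,"wz":0,"dx":0,"dy":0,"dz":0.08,"hand":1},{"wx":0,"wy":0,"wz":0,"dx":0,"dy":0,"dz":0.1,"hand":1},{"wx":0,"wy":0,"wz":0,"dx":0,"dy":0,"dz":0.12,"hand":1},{"wx":0,"wy":0,"wz":0,"dx":0,"dy":0,"dz":0.12,"hand":1}]'
```

```text
clock: 5.62
tool_pos: [0.5274, -0.2704, 0.1187]
eef_rot: [0.989, -0.145, -0.0, 0.0]
contact_force: [-0.8, -0.8, -1.6]
opening: 0.086
finger_force: 40.0
clock: 5.78
tool_pos: [0.5274, -0.2705, 0.1187]
eef_rot: [0.989, -0.145, -0.0, 0.0]
contact_force: [-0.3, -0.8, -0.9]
opening: 0.088
finger_force: 40.0
clock: 6.2
tool_pos: [0.5269, -0.2702, 0.2353]
eef_rot: [0.989, -0.145, -0.0, -0.0]
contact_force: [0.4, -0.5, -1.3]
opening: 0.086
finger_force: 40.0
```

```bash
python3 -m jog '[{"wx":0,"wy":0,"wz":0,"dx":0,"dy":0,"dz":0.16,"hand":1},{"wx":0,"wy":0,"wz":0.05,"dx":-0.02,"dy":0.05,"dz":0.14,"hand":1},{"wx":0,"wy":0,"wz":0.05,"dx":-0.02,"dy":0.15,"dz":0,"hand":1},{"wx":0,"wy":0,"wz":0.05,"dx":-0.02,"dy":0.15,"dz":0,"hand":1},{"wx":0,"wy":0,"wz":0.05,"dx":-0.02,"dy":0.15,"dz":0,"hand":1}]'
python3 -m jog '[{"wx":0,"wy":0,"wz":0.05,"dx":-0.02,"dy":0.15,"dz":0,"hand":1},{"wx":0,"wy":0,"wz":0.05,"dx":-0.02,"dy":0.15,"dz":0,"hand":1},{"wx":0,"wy":0,"wz":0.05,"dx":-0.02,"dy":0.15,"dz":0,"hand":1},{"wx":0,"wy":0,"wz":0.05,"dx":-0.02,"dy":0.15,"dz":0,"hand":1},{"wx":0,"wy":0,"wz":0.05,"dx":-0.02,"dy":0.15,"dz":0,"hand":1}]'
python3 -m jog '[{"wx":0,"wy":0,"wz":0.05,"dx":-0.01,"dy":0.15,"dz":0,"hand":1},{"wx":0,"wy":0,"wz":0.05,"dx":0,"dy":0.15,"dz":0,"hand":1},{"wx":0,"wy":0,"wz":0.05,"dx":0,"dy":0.15,"dz":0,"hand":1},{"wx":0,"wy":0,"wz":0.05,"dx":0,"dy":0.15,"dz":0,"hand":1},{"wx":0,"wy":0,"wz":0.05,"dx":0,"dy":0.15,"dz":0,"hand":1}]'
python3 -m jog '[{"wx":0,"wy":0,"wz":0.05,"dx":0,"dy":0.14,"dz":0,"hand":1},{"wx":0,"wy":0,"wz":0.024,"dx":0,"dy":0.1,"dz":0,"hand":1},{"wx":0,"wy":0,"wz":0,"dx":0,"dy":0,"dz":0,"hand":1}]'
cat >> h.py <<'E'
YAW=1.2554;U=np.array([np.cos(YAW),np.sin(YAW),0]);V=np.array([-U[1],U[0],0]);REST=np.array([.4715,.3066,0])
def leaned(phi,u0=.072,z0=.008,b=.113,a=.035):
    s,c=np.sin(phi),np.cos(phi);p=REST+U*(u0+a*c-b*s);p[2]=z0+a*s+b*c
    return p,Ro.from_rotvec(-phi*V)*down(YAW)
E
python3 - <<'E'
from h import *
p,R=leaned(.75);print(p);need([p[0],p[1],.28],R);need(p,down(YAW))
r.snapshot("wrist")
cv2.imwrite("pics/w3.png",r.snapshot("wrist")[:,:,::-1]);print([(d["bbox"],d["p"]) for d in r.masks_of("wrist","card_rest")])
print(np.round(r.get_state()["q"],2))
E
```

```text
clock: 6.62
tool_pos: [0.5071, -0.1445, 0.3103]
eef_rot: [0.998, 0.056, 0.001, 0.0]
contact_force: [1.2, 0.5, -1.0]
opening: 0.085
finger_force: 40.0
clock: 7.03
tool_pos: [0.4817, 0.0435, 0.3096]
eef_rot: [0.953, 0.302, 0.0, 0.0]
contact_force: [0.5, -0.6, -0.7]
opening: 0.086
finger_force: 40.0
clock: 7.45
tool_pos: [0.4796, 0.231, 0.3096]
eef_rot: [0.849, 0.528, 0.0, 0.0]
contact_force: [0.5, 0.2, -0.5]
opening: 0.088
finger_force: 40.0
clock: 7.7
tool_pos: [0.4781, 0.2966, 0.3096]
eef_rot: [0.806, 0.592, 0.002, -0.002]
contact_force: [-0.1, 0.6, 0.3]
opening: 0.088
finger_force: 40.0
[0.477885  0.3261686 0.1145382]
t 7.7 at [0.4781 0.2966 0.3096] shift frac [-0.001  0.118 -0.118] rows>= 1.0 F [-0.1  0.6  0.3] open 0.088
 xaxis [0.299 0.954 0.006] zaxis [ 0.     0.006 -1.   ]
 turn frac [ 0.3542 -0.1142 -0.0059] rows>= 6.0
t 7.7 at [0.4781 0.2966 0.3096] shift frac [-0.001  0.118 -0.78 ] rows>= 4.7 F [-0.1  0.6  0.3] open 0.088
 xaxis [0.299 0.954 0.006] zaxis [ 0.     0.006 -1.   ]
 turn frac [-0.003   0.0001 -0.0058] rows>= 0.1
[([228.5, 95.8, 268.6, 201.8], 0.66)]
[-0.37  0.54 -0.41  1.66  0.25  0.99 -1.19]
```

View pics/w3.png

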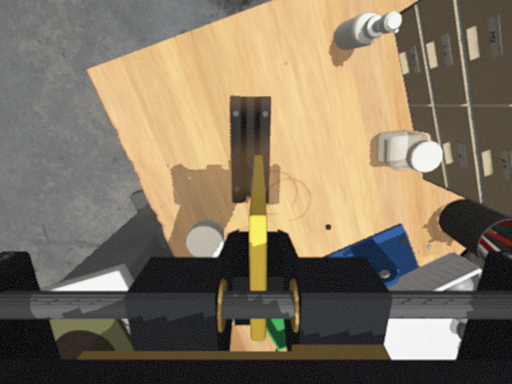

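The card is held straight. The rest shows at columns 230–270, rows 96–200, partly hidden by the card. I'll refit the rest from here and fit the card in hand.

Run:
```python
from h import *
a=r.snapshot("wrist");cw=r.camera_info("wrist");m=mask("wrist","card_rest")
P=box(.165,.06,0,.042);v=np.ones((384,512),np.float32);ys,xs=np.nonzero(m);y1=150;v[y1:]=0
def fitv():
    def cost(p):
        H=hullmask(cw,place(P,p));return 1-(np.minimum(H,m)*v).sum()/(np.maximum(H,m)*v).sum()
    b=np.array([.4715,.3066,1.2554])
    for k in range(3):
        q=minimize(cost,b,method="Nelder-Mead",options=dict(initial_simplex=np.vstack([b]+[b+np.eye(3)[i]*[.01,.01,.08][i] for i in range(3)]),xatol=1e-4,fatol=1e-5));b=q.x
    return b,q.fun
print(fitv());v[:]=1;print("all",fitv())
need([.478,.326,.28])
```

```text
(array([0.46999719, 0.30580118, 1.24362303]), np.float64(0.024144351482391357))
all (array([0.47091275, 0.30708523, 1.24896644]), np.float64(0.16646945476531982))
t 7.95 at [0.4804 0.2874 0.3089] shift frac [-0.01   0.154 -0.116] rows>= 1.2 F [ 0.4 -0.1 -0.6] open 0.087
 xaxis [ 0.312  0.95  -0.002] zaxis [ 0.    -0.002 -1.   ]
```

```bash
sed -i 's/^YAW=1.2554/YAW=1.247/; s/REST=np.array(\[.4715,.3066,0\])/REST=np.array([.4706,.3062,0])/' h.py
python3 -m jog '[{"wx":0.051,"wy":-0.017,"wz":0,"dx":0,"dy":0.03,"dz":0,"hand":1},{"wx":0.051,"wy":-0.017,"wz":0,"dx":0,"dy":0.03,"dz":0,"hand":1},{"wx":0.051,"wy":-0.017,"wz":0,"dx":0,"dy":0.03,"dz":0,"hand":1},{"wx":0.051,"wy":-0.017,"wz":0,"dx":0,"dy":0.03,"dz":0,"hand":1},{"wx":0.051,"wy":-0.017,"wz":0,"dx":0,"dy":0.03,"dz":-0.05,"hand":1}]'
python3 -m jog '[{"wx":0.051,"wy":-0.017,"wz":0,"dx":0,"dy":0,"dz":-0.1,"hand":1},{"wx":0.051,"wy":-0.017,"wz":0,"dx":0,"dy":0,"dz":-0.1,"hand":1},{"wx":0,"wy":0,"wz":0,"dx":0,"dy":0,"dz":-0.1,"hand":1},{"wx":0,"wy":0,"wz":0,"dx":0,"dy":0,"dz":0,"hand":1},{"wx":0,"wy":0,"wz":0,"dx":0,"dy":0,"dz":0,"hand":1}]'
python3 -m jog '[{"wx":0,"wy":0,"wz":0,"dx":0,"dy":0,"dz":0,"hand":1},{"wx":0,"wy":0,"wz":0,"dx":0,"dy":0,"dz":0,"hand":1}]'
python3 -c "
from h import *
p,R=leaned(.75);print(p);need(p,R);print(np.round(r.get_state()['q'],2))"
```

```text
clock: 8.37
tool_pos: [0.4822, 0.3263, 0.2994]
eef_rot: [0.78, 0.565, 0.221, -0.153]
contact_force: [0.5, 0.0, -1.8]
opening: 0.087
finger_force: 40.0
clock: 8.78
tool_pos: [0.4848, 0.3218, 0.254]
eef_rot: [0.77, 0.559, 0.25, -0.179]
contact_force: [0.1, 0.6, -0.1]
opening: 0.088
finger_force: 40.0
clock: 8.95
tool_pos: [0.4848, 0.3237, 0.2556]
eef_rot: [0.769, 0.559, 0.252, -0.179]
contact_force: [0.0, 0.9, -0.6]
opening: 0.086
finger_force: 40.0
[0.47714915 0.32571427 0.1145382 ]
t 8.95 at [0.4848 0.3237 0.2556] shift frac [-0.03   0.008 -0.564] rows>= 3.4 F [ 0.   0.9 -0.6] open 0.086
 xaxis [0.247 0.771 0.587] zaxis [ 0.187  0.557 -0.809]
 turn frac [ 0.059  -0.0163 -0.0041] rows>= 1.0
[ 0.07  0.64 -0.78  2.11  0.41  0.06 -1.21]
```

The outward lean runs joint 6 to its end stop. I'll lean the other way instead, toward +u, which joint 6 has range for.

```bash
cat >> h.py <<'E'
def leaned2(phi,u0=-.072,z0=.008,b=.113,a=.035):
    s,c=np.sin(phi),np.cos(phi);p=REST+U*(u0-a*c+b*s);p[2]=z0+a*s+b*c
    return p,Ro.from_rotvec(phi*V)*down(YAW)
E
python3 -m jog '[{"wx":-0.057,"wy":0.019,"wz":0,"dx":-0.007,"dy":-0.012,"dz":0,"hand":1},{"wx":-0.057,"wy":0.019,"wz":0,"dx":-0.007,"dy":-0.012,"dz":0,"hand":1},{"wx":-0.057,"wy":0.019,"wz":0,"dx":-0.007,"dy":-0.012,"dz":0,"hand":1},{"wx":-0.057,"wy":0.019,"wz":0,"dx":-0.007,"dy":-0.012,"dz":0,"hand":1},{"wx":-0.057,"wy":0.019,"wz":0,"dx":-0.007,"dy":-0.012,"dz":0,"hand":1}]'
python3 -m jog '[{"wx":-0.057,"wy":0.019,"wz":0,"dx":-0.007,"dy":-0.012,"dz":0,"hand":1},{"wx":-0.057,"wy":0.019,"wz":0,"dx":-0.007,"dy":-0.012,"dz":0,"hand":1},{"wx":-0.057,"wy":0.019,"wz":0,"dx":-0.007,"dy":-0.012,"dz":0,"hand":1},{"wx":-0.057,"wy":0.019,"wz":0,"dx":-0.007,"dy":-0.012,"dz":0,"hand":1},{"wx":-0.057,"wy":0.019,"wz":0,"dx":-0.007,"dy":-0.012,"dz":0,"hand":1}]'
python3 -m jog '[{"wx":-0.057,"wy":0.019,"wz":0,"dx":-0.007,"dy":-0.012,"dz":0,"hand":1},{"wx":0,"wy":0,"wz":0,"dx":0,"dy":0,"dz":0,"hand":1},{"wx":0,"wy":0,"wz":0,"dx":0,"dy":0,"dz":0,"hand":1},{"wx":0,"wy":0,"wz":0,"dx":0,"dy":0,"dz":0,"hand":1}]'
python3 -c "
from h import *
p,R=leaned2(.75);print(p);need(p,R);print(np.round(r.get_state()['q'],2))"
```

```text
clock: 9.37
tool_pos: [0.4754, 0.3095, 0.2573]
eef_rot: [0.808, 0.588, 0.01, -0.007]
contact_force: [0.5, 0.0, -1.2]
opening: 0.087
finger_force: 40.0
clock: 9.78
tool_pos: [0.4661, 0.2956, 0.2563]
eef_rot: [0.775, 0.565, -0.231, 0.164]
contact_force: [1.0, -0.1, -0.7]
opening: 0.09
finger_force: 40.0
clock: 10.12
tool_pos: [0.4652, 0.2906, 0.2552]
eef_rot: [0.761, 0.553, -0.276, 0.196]
contact_force: [0.2, -0.6, -0.7]
opening: 0.087
finger_force: 40.0
[0.46405085 0.28668573 0.1145382 ]
t 10.12 at [0.4652 0.2906 0.2552] shift frac [-0.004 -0.016 -0.563] rows>= 3.4 F [ 0.2 -0.6 -0.7] open 0.087
 xaxis [ 0.236  0.734 -0.637] zaxis [-0.202 -0.604 -0.771]
 turn frac [-0.0291  0.0064 -0.004 ] rows>= 0.5
[-0.64  0.9  -0.37  1.28  0.46  1.7  -1.4 ]
```

```bash
python3 -m jog '[{"wx":-0.029,"wy":0.006,"wz":-0.004,"dx":-0.004,"dy":-0.016,"dz":-0.1,"hand":1},{"wx":0,"wy":0,"wz":0,"dx":0,"dy":0,"dz":-0.14,"hand":1},{"wx":0,"wy":0,"wz":0,"dx":0,"dy":0,"dz":-0.13,"hand":1},{"wx":0,"wy":0,"wz":0,"dx":0,"dy":0,"dz":0,"hand":1},{"wx":0,"wy":0,"wz":0,"dx":0,"dy":0,"dz":0,"hand":1}]'
python3 -m jog '[{"wx":0,"wy":0,"wz":0,"dx":0,"dy":0,"dz":0,"hand":1},{"wx":0,"wy":0,"wz":0,"dx":0,"dy":0,"dz":0,"hand":1}]'
python3 - <<'E'
from h import *
p,R=leaned2(.75);need(p,R)
a=r.snapshot("wrist");b=r.snapshot("scene")
cv2.imwrite("pics/w4.png",np.hstack([a[:,:,::-1][:,130:390],cv2.resize(b[130:226,170:270][:,:,::-1],(400,384),interpolation=cv2.INTER_CUBIC)]))
E
```

```text
clock: 10.53
tool_pos: [0.4643, 0.2852, 0.1631]
eef_rot: [0.755, 0.542, -0.299, 0.215]
contact_force: [0.8, 0.5, 0.2]
opening: 0.086
finger_force: 40.0
clock: 10.7
tool_pos: [0.4652, 0.287, 0.1647]
eef_rot: [0.756, 0.543, -0.296, 0.215]
contact_force: [-0.9, -0.5, -0.8]
opening: 0.09
finger_force: 40.0
t 10.7 at [0.4652 0.287  0.1647] shift frac [-0.005 -0.001 -0.201] rows>= 1.2 F [-0.9 -0.5 -0.8] open 0.09
 xaxis [ 0.236  0.694 -0.681] zaxis [-0.215 -0.646 -0.732]
 turn frac [-0.0001  0.0017  0.0004] rows>= 0.0
```

View pics/w4.png

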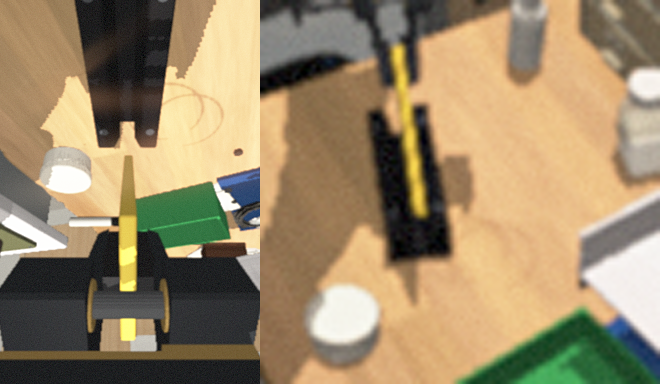

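The card (column 128 in the wrist half) lines up with the channel's notch (~column 127), and the scene half agrees. Lower it, then let go.

```bash
python3 -m jog '[{"wx":0,"wy":0,"wz":0,"dx":-0.003,"dy":0,"dz":-0.06,"hand":1},{"wx":0,"wy":0,"wz":0,"dx":0,"dy":0,"dz":-0.06,"hand":1},{"wx":0,"wy":0,"wz":0,"dx":0,"dy":0,"dz":-0.05,"hand":1},{"wx":0,"wy":0,"wz":0,"dx":0,"dy":0,"dz":-0.025,"hand":1},{"wx":0,"wy":0,"wz":0,"dx":0,"dy":0,"dz":0,"hand":1}]'
python3 -m jog '[{"wx":0,"wy":0,"wz":0,"dx":0,"dy":0,"dz":0,"hand":1},{"wx":0,"wy":0,"wz":0,"dx":0,"dy":0,"dz":0,"hand":1}]'
```

```text
clock: 11.22
tool_pos: [0.4626, 0.2859, 0.1115]
eef_rot: [0.754, 0.543, -0.3, 0.216]
contact_force: [0.6, -0.4, 0.0]
opening: 0.088
finger_force: 40.0
clock: 11.38
tool_pos: [0.4633, 0.2863, 0.1127]
eef_rot: [0.755, 0.543, -0.299, 0.215]
contact_force: [0.4, -0.8, -1.4]
opening: 0.091
finger_force: 40.0
```

```bash
python3 -m jog '[{"wx":0,"wy":0,"wz":0,"dx":0,"dy":0,"dz":0,"hand":0.4},{"wx":0,"wy":0,"wz":0,"dx":0,"dy":0,"dz":0,"hand":0.4},{"wx":0,"wy":0,"wz":0,"dx":0,"dy":0,"dz":0,"hand":0.4},{"wx":0,"wy":0,"wz":0,"dx":0,"dy":0,"dz":0,"hand":0.4},{"wx":0,"wy":0,"wz":0,"dx":0,"dy":0,"dz":0,"hand":0.4}]'
python3 -m jog '[{"wx":0,"wy":0,"wz":0,"dx":0,"dy":0,"dz":0,"hand":0.4},{"wx":0,"wy":0,"wz":0,"dx":0,"dy":0,"dz":0,"hand":0.4},{"wx":0,"wy":0,"wz":0,"dx":0,"dy":0,"dz":0,"hand":0.4},{"wx":0,"wy":0,"wz":0,"dx":0,"dy":0,"dz":0.04,"hand":0.4},{"wx":0,"wy":0,"wz":0,"dx":0,"dy":0,"dz":0.1,"hand":0.4}]'
python3 -m jog '[{"wx":0,"wy":0,"wz":0,"dx":0,"dy":0,"dz":0.12,"hand":0.4},{"wx":0.057,"wy":-0.019,"wz":0,"dx":0,"dy":0,"dz":0.1,"hand":0.4},{"wx":0.057,"wy":-0.019,"wz":0,"dx":0,"dy":0,"dz":0.1,"hand":0.4},{"wx":0.057,"wy":-0.019,"wz":0,"dx":0,"dy":0,"dz":0.1,"hand":0.4},{"wx":0.057,"wy":-0.019,"wz":0,"dx":0,"dy":0,"dz":0,"hand":0.4}]'
python3 -m jog '[{"wx":0.057,"wy":-0.019,"wz":0,"dx":0,"dy":0,"dz":0,"hand":0.4},{"wx":0.057,"wy":-0.019,"wz":0,"dx":0,"dy":0,"dz":0,"hand":0.4},{"wx":0.014,"wy":-0.005,"wz":0,"dx":0,"dy":0,"dz":0,"hand":0.4},{"wx":0,"wy":0,"wz":0,"dx":0,"dy":0,"dz":0,"hand":0.4},{"wx":0,"wy":0,"wz":0,"dx":0,"dy":0,"dz":0,"hand":0.4}]'
python3 - <<'E'
from h import *
need([.4706,.3062,.25],down(YAW))
a=r.snapshot("wrist");b=r.snapshot("scene")
cv2.imwrite("pics/w5.png",np.hstack([a[:,:,::-1][:,130:390],cv2.resize(b[130:226,170:270][:,:,::-1],(400,384),interpolation=cv2.INTER_CUBIC)]))
E
```

```text
clock: 11.8
tool_pos: [0.4634, 0.2864, 0.1134]
eef_rot: [0.755, 0.543, -0.298, 0.215]
contact_force: [-0.2, -0.3, 1.3]
opening: 0.442
finger_force: 0.0
clock: 12.22
tool_pos: [0.4622, 0.2851, 0.1467]
eef_rot: [0.754, 0.543, -0.301, 0.216]
contact_force: [0.1, -0.6, 0.4]
opening: 0.605
finger_force: 0.0
clock: 12.63
tool_pos: [0.4651, 0.2892, 0.259]
eef_rot: [0.805, 0.579, -0.103, 0.078]
contact_force: [0.4, -0.6, -1.0]
opening: 0.599
finger_force: 0.0
clock: 13.05
tool_pos: [0.4636, 0.2859, 0.2541]
eef_rot: [0.812, 0.584, -0.001, 0.001]
contact_force: [-1.0, -0.6, -0.2]
opening: 0.601
finger_force: 0.0
t 13.05 at [0.4636 0.2859 0.2541] shift frac [ 0.028  0.081 -0.016] rows>= 0.5 F [-1.  -0.6 -0.2] open 0.601
 xaxis [ 0.319  0.948 -0.003] zaxis [-0.    -0.004 -1.   ]
 turn frac [ 0.0018 -0.      0.0004] rows>= 0.0
```

View pics/w5.png

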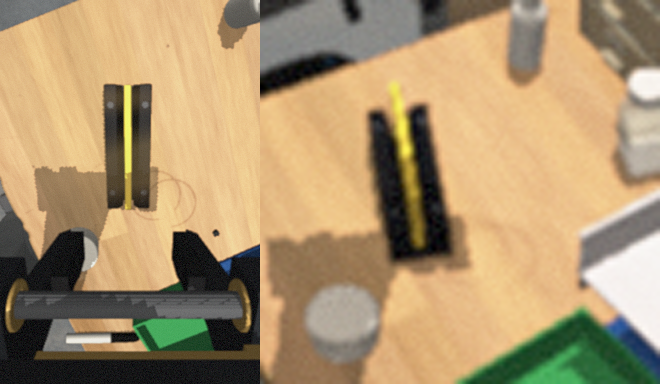

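The card now lies on its long edge in the channel, a strip at column ~128 over rows 85–210 of the wrist half. Measure it and work out the regrasp and the pan poses.

```bash
cat >> h.py <<'E'
SY=.165;HG=np.array([.633,-.030,.115]);SR=Ro.from_euler("z",SY)
def panpose(th,beta,gr,d,lift,xl=-.092,dtcp=.0267,agrip=0.):
    # card in pan frame: left end at x=xl, right end gr from the right wall; d unused; lift above floor
    # returns TCP and R; TCP is .07-dtcp above the card's lower edge, agrip along card towards its right end from centre
    L=np.array([np.sin(beta),-np.cos(beta),0]) # left->right
    yr=-.1+gr;yc=yr+.075*np.cos(beta);xc=xl+.075*np.sin(beta)
    F=Ro.from_rotvec([0,-(th-.09),0]) # floor frame about hinge: mouth (-x) goes down for +
    T=np.array([xc,yc,.07-dtcp+lift])+L*agrip
    G=SR*F
    yaw=np.arctan2(-L[1],-L[0]) # tool x axis along -L
    return HG+G.apply(T),G*down(yaw),HG+G.apply([xl,yr+.15*np.cos(beta),0]),HG+G.apply([xc+.075*np.sin(beta),yr,0])
E
python3 - <<'E'
from h import *
r.snapshot("wrist");cw=r.camera_info("wrist");m=mask("wrist","sorting_card");print(m is not None)
p,f=fit([(cw,m)],box(.15,.008,.042,.076),[.4706,.3062,1.247]);print(p.round(4),f)
need([p[0],p[1],.0493],down(p[2]))
for th in(0,.2,.4,.5):
    P,R,l,rr=panpose(th,np.radians(30),.008,0,.0);print(th,P.round(4),R.as_matrix()[:,2].round(3),R.as_matrix()[:,0].round(3),l.round(3),rr.round(3))
E
```

```text
True
[0.4715 0.3117 1.2465] 0.06787610054016113
t 13.25 at [0.4633 0.2878 0.2531] shift frac [ 0.033  0.096 -0.815] rows>= 4.9 F [ 0.2  0.3 -0.6] open 0.603
 xaxis [ 0.317  0.949 -0.003] zaxis [-0.001 -0.003 -1.   ]
 turn frac [ 0.0013 -0.0006 -0.0011] rows>= 0.0
0 [ 0.5877 -0.065   0.163 ] [-0.089 -0.015 -0.996] [-0.633  0.772  0.045] [ 0.536 -0.008  0.123] [ 0.631 -0.124  0.117]
0.2 [ 0.5793 -0.0664  0.1521] [ 0.108  0.018 -0.994] [-0.632  0.773 -0.055] [ 0.537 -0.008  0.105] [ 0.631 -0.124  0.113]
0.4 [ 0.5732 -0.0674  0.1396] [ 0.301  0.05  -0.952] [-0.612  0.776 -0.153] [ 0.54  -0.007  0.087] [ 0.632 -0.123  0.11 ]
0.5 [ 0.5711 -0.0677  0.133 ] [ 0.393  0.065 -0.917] [-0.595  0.779 -0.199] [ 0.544 -0.006  0.078] [ 0.633 -0.123  0.108]
```

```bash
python3 -m jog '[{"wx":0,"wy":0,"wz":0,"dx":0.032,"dy":0.095,"dz":-0.1,"hand":0.5},{"wx":0,"wy":0,"wz":0,"dx":0.032,"dy":0.095,"dz":-0.1,"hand":0.6},{"wx":0,"wy":0,"wz":0,"dx":0,"dy":0,"dz":-0.1,"hand":0.7},{"wx":0,"wy":0,"wz":0,"dx":0,"dy":0,"dz":-0.1,"hand":0.7},{"wx":0,"wy":0,"wz":0,"dx":0,"dy":0,"dz":-0.1,"hand":0.7}]'
python3 -m jog '[{"wx":0,"wy":0,"wz":0,"dx":0,"dy":0,"dz":-0.1,"hand":0.7},{"wx":0,"wy":0,"wz":0,"dx":0,"dy":0,"dz":0,"hand":0.7},{"wx":0,"wy":0,"wz":0,"dx":0,"dy":0,"dz":0,"hand":0.7},{"wx":0,"wy":0,"wz":0,"dx":0,"dy":0,"dz":0,"hand":0.7}]'
python3 -c "
from h import *
need([.4794,.3354,.0493],down(1.2465))"
```

```text
clock: 13.67
tool_pos: [0.479, 0.3355, 0.1264]
eef_rot: [0.811, 0.585, -0.001, 0.001]
contact_force: [0.8, -0.3, -0.2]
opening: 0.302
finger_force: 0.0
clock: 14.0
tool_pos: [0.4797, 0.3351, 0.1041]
eef_rot: [0.812, 0.584, -0.0, 0.001]
contact_force: [0.3, -0.2, 1.0]
opening: 0.302
finger_force: 0.0
t 14.0 at [0.4797 0.3351 0.1041] shift frac [-0.001  0.001 -0.219] rows>= 1.3 F [ 0.3 -0.2  1. ] open 0.302
 xaxis [ 0.318  0.948 -0.002] zaxis [ 0.    -0.002 -1.   ]
 turn frac [ 0.0008  0.     -0.0006] rows>= 0.0
```

```bash
python3 -m jog '[{"wx":0,"wy":0,"wz":0,"dx":0,"dy":0,"dz":-0.07,"hand":0.7},{"wx":0,"wy":0,"wz":0,"dx":0,"dy":0,"dz":-0.07,"hand":0.7},{"wx":0,"wy":0,"wz":0,"dx":0,"dy":0,"dz":-0.05,"hand":0.7},{"wx":0,"wy":0,"wz":0,"dx":0,"dy":0,"dz":-0.027,"hand":0.7},{"wx":0,"wy":0,"wz":0,"dx":0,"dy":0,"dz":0,"hand":1}]' 60
python3 -m jog '[{"wx":0,"wy":0,"wz":0,"dx":0,"dy":0,"dz":0,"hand":1},{"wx":0,"wy":0,"wz":0,"dx":0,"dy":0,"dz":0,"hand":1},{"wx":0,"wy":0,"wz":0,"dx":0,"dy":0,"dz":0,"hand":1},{"wx":0,"wy":0,"wz":0,"dx":0,"dy":0,"dz":0,"hand":1},{"wx":0,"wy":0,"wz":0,"dx":0,"dy":0,"dz":0,"hand":1}]' 60
python3 -c "
from h import *
need([.4794,.3354,.0493],down(1.2465))
for th in(.12,.2):
  for l in (.12,.03,0):
    P,R,*_=panpose(th,np.radians(30),.008,0,l,xl=-.090,agrip=-.025);print(th,l);need(P,R);print(P.round(4))
"
```

```text
clock: 14.42
tool_pos: [0.4792, 0.3337, 0.0485]
eef_rot: [0.812, 0.584, -0.002, 0.001]
contact_force: [-0.2, -0.1, 0.3]
opening: 0.251
finger_force: 0.0
clock: 14.83
tool_pos: [0.4799, 0.3344, 0.0499]
eef_rot: [0.812, 0.584, -0.0, 0.001]
contact_force: [0.2, -0.3, 4.8]
opening: 0.087
finger_force: 60.0
t 14.83 at [0.4799 0.3344 0.0499] shift frac [-0.002  0.004 -0.002] rows>= 0.0 F [ 0.2 -0.3  4.8] open 0.087
 xaxis [ 0.318  0.948 -0.001] zaxis [ 0.    -0.002 -1.   ]
 turn frac [ 0.0008  0.0002 -0.0002] rows>= 0.0
0.12 0.12
t 14.83 at [0.4799 0.3344 0.0499] shift frac [ 0.34  -1.525  0.906] rows>= 10.8 F [ 0.2 -0.3  4.8] open 0.087
 xaxis [ 0.318  0.948 -0.001] zaxis [ 0.    -0.002 -1.   ]
 turn frac [-0.0046 -0.0141  0.5062] rows>= 8.1
[ 0.565  -0.0468  0.2763]
0.12 0.03
t 14.83 at [0.4799 0.3344 0.0499] shift frac [ 0.351 -1.523  0.546] rows>= 9.9 F [ 0.2 -0.3  4.8] open 0.087
 xaxis [ 0.318  0.948 -0.001] zaxis [ 0.    -0.002 -1.   ]
 turn frac [-0.0046 -0.0141  0.5062] rows>= 8.1
[ 0.5676 -0.0464  0.1863]
0.12 0
t 14.83 at [0.4799 0.3344 0.0499] shift frac [ 0.355 -1.523  0.426] 
[... 224 characters left out ...]
rac [ 0.29  -1.533  0.881] rows>= 10.7 F [ 0.2 -0.3  4.8] open 0.087
 xaxis [ 0.318  0.948 -0.001] zaxis [ 0.    -0.002 -1.   ]
 turn frac [-0.0186 -0.0535  0.5057] rows>= 8.1
[ 0.5525 -0.0489  0.2702]
0.2 0.03
t 14.83 at [0.4799 0.3344 0.0499] shift frac [ 0.329 -1.527  0.523] rows>= 9.9 F [ 0.2 -0.3  4.8] open 0.087
 xaxis [ 0.318  0.948 -0.001] zaxis [ 0.    -0.002 -1.   ]
 turn frac [-0.0186 -0.0535  0.5057] rows>= 8.1
[ 0.5622 -0.0473  0.1807]
0.2 0
t 14.83 at [0.4799 0.3344 0.0499] shift frac [ 0.342 -1.525  0.404] rows>= 9.7 F [ 0.2 -0.3  4.8] open 0.087
 xaxis [ 0.318  0.948 -0.001] zaxis [ 0.    -0.002 -1.   ]
 turn frac [-0.0186 -0.0535  0.5057] rows>= 8.1
[ 0.5655 -0.0467  0.1509]
```

```bash
python3 -m jog '[{"wx":0,"wy":0,"wz":0,"dx":0,"dy":0,"dz":0.06,"hand":1},{"wx":0,"wy":0,"wz":0,"dx":0,"dy":0,"dz":0.14,"hand":1},{"wx":0,"wy":0,"wz":0,"dx":0,"dy":0,"dz":0.16,"hand":1},{"wx":0,"wy":0,"wz":0,"dx":0,"dy":0,"dz":0.16,"hand":1},{"wx":0,"wy":0,"wz":0,"dx":0,"dy":-0.03,"dz":0.16,"hand":1}]'
python3 -m jog '[{"wx":0,"wy":0,"wz":0.05,"dx":0,"dy":-0.13,"dz":0.1,"hand":1},{"wx":0,"wy":0,"wz":0.05,"dx":0,"dy":-0.15,"dz":0.1,"hand":1},{"wx":0,"wy":0,"wz":0.05,"dx":0.03,"dy":-0.15,"dz":0,"hand":1},{"wx":0,"wy":0,"wz":0.05,"dx":0.03,"dy":-0.15,"dz":0,"hand":1},{"wx":0,"wy":0,"wz":0.05,"dx":0.03,"dy":-0.15,"dz":0,"hand":1}]'
python3 -m jog '[{"wx":0,"wy":0,"wz":0.05,"dx":0.04,"dy":-0.15,"dz":0,"hand":1},{"wx":0,"wy":0,"wz":0.05,"dx":0.04,"dy":-0.15,"dz":0,"hand":1},{"wx":0,"wy":0,"wz":0.05,"dx":0.04,"dy":-0.15,"dz":0,"hand":1},{"wx":0,"wy":0,"wz":0.05,"dx":0.04,"dy":-0.15,"dz":0,"hand":1},{"wx":0,"wy":0,"wz":0.05,"dx":0.04,"dy":-0.15,"dz":0,"hand":1}]'
python3 -m jog '[{"wx":0,"wy":0,"wz":0,"dx":0,"dy":-0.02,"dz":0,"hand":1},{"wx":-0.02,"wy":-0.052,"wz":0,"dx":0,"dy":0,"dz":0,"hand":1},{"wx":0,"wy":0,"wz":0,"dx":0,"dy":0,"dz":0,"hand":1},{"wx":0,"wy":0,"wz":0,"dx":0,"dy":0,"dz":0,"hand":1},{"wx":0,"wy":0,"wz":0,"dx":0,"dy":0,"dz":0,"hand":1}]'
python3 - <<'E'
from h import *
P,R,l,rr=panpose(.2,np.radians(30),.008,0,.12,xl=-.090,agrip=-.025);need(P,R);print(np.round(r.get_state()["q"],2),l,rr)
a=r.snapshot("wrist");b=r.snapshot("scene");t=r.snapshot("top")
cv2.imwrite("pics/w6.png",np.hstack([cv2.resize(t[105:245,210:340][:,:,::-1],(357,384),interpolation=cv2.INTER_CUBIC),cv2.resize(b[140:270,210:350][:,:,::-1],(413,384),interpolation=cv2.INTER_CUBIC)]))
E
```

```text
clock: 15.25
tool_pos: [0.4785, 0.3277, 0.2208]
eef_rot: [0.811, 0.585, -0.001, 0.0]
contact_force: [0.6, 0.4, -0.6]
opening: 0.083
finger_force: 60.0
clock: 15.67
tool_pos: [0.5018, 0.1448, 0.2677]
eef_rot: [0.64, 0.768, -0.001, 0.002]
contact_force: [0.1, -1.0, -1.6]
opening: 0.085
finger_force: 60.0
clock: 16.08
tool_pos: [0.5517, -0.0432, 0.2671]
eef_rot: [0.43, 0.903, -0.001, 0.001]
contact_force: [0.8, 1.0, -1.0]
opening: 0.088
finger_force: 60.0
clock: 16.5
tool_pos: [0.5524, -0.0455, 0.2677]
eef_rot: [0.432, 0.9, 0.004, 0.057]
contact_force: [0.6, -0.5, -0.2]
opening: 0.088
finger_force: 60.0
t 16.5 at [ 0.5524 -0.0455  0.2677] shift frac [ 0.    -0.014  0.01 ] rows>= 0.1 F [ 0.6 -0.5 -0.2] open 0.088
 xaxis [-0.621  0.778 -0.099] zaxis [ 0.106 -0.042 -0.994]
 turn frac [ 0.0294 -0.0013  0.0078] rows>= 0.5
[ 0.49  0.63 -0.85  1.83  0.7   0.89 -0.02] [ 0.53853312 -0.00730435  0.10511995] [ 0.63340437 -0.12319938  0.11335333]
```

View pics/w6.png

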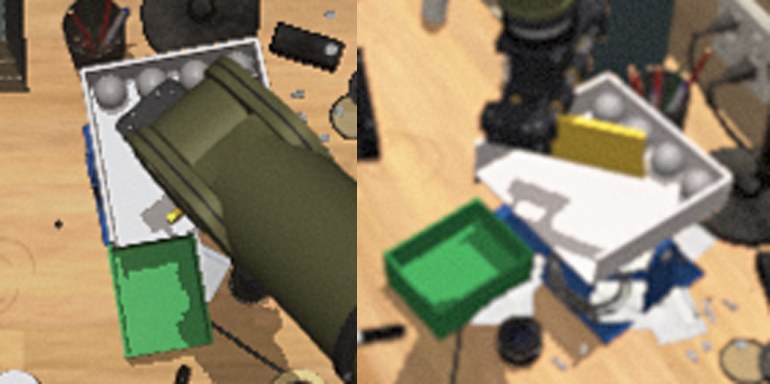

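The pan and balls look undisturbed, and the card hangs over the pan with the right slant. Before lowering, I'll check the pan model against corners read off the first top picture.

Run:
```python
from h import *
t=r.camera_info("top")
def W(x,y,h): return HG+SR.apply(Ro.from_rotvec([0,.09,0]).apply([x,y,h]))
pts={"mouth L":(-.1,.104,0,(358,265)),"mouth R":(-.1,-.104,0,(553,228)),"back L top":(.104,.104,.043,(325,73)),"back R top":(.104,-.104,.043,(516,42)),"R wall front top":(-.1,-.104,.043,(555,222))}
for n,(x,y,h,uv) in pts.items():
    u=proj(t,[W(x,y,h)])[0];print(n,((u-[130,105])*2.963).round(0),uv)
P,R,l,rr=panpose(.2,np.radians(30),.008,0,.03,xl=-.090,agrip=-.025);need(P,R)
```

```text
mouth L [356. 263.] (358, 265)
mouth R [548. 227.] (553, 228)
back L top [320.  70.] (325, 73)
back R top [512.  35.] (516, 42)
R wall front top [553. 217.] (555, 222)
t 16.65 at [ 0.553  -0.0455  0.2674] shift frac [ 0.037 -0.007 -0.347] rows>= 2.1 F [ 0.7  0.2 -1.2] open 0.087
 xaxis [-0.62   0.778 -0.099] zaxis [ 0.106 -0.042 -0.993]
 turn frac [ 0.0291 -0.0009  0.0081] rows>= 0.5
```

Run:
```python
import cv2
b=cv2.imread("pics/t.png")[108:208,228:328];cv2.imwrite("pics/t2.png",cv2.resize(b,(600,600),interpolation=cv2.INTER_CUBIC))
```

```text
(no output)
```

View pics/t2.png

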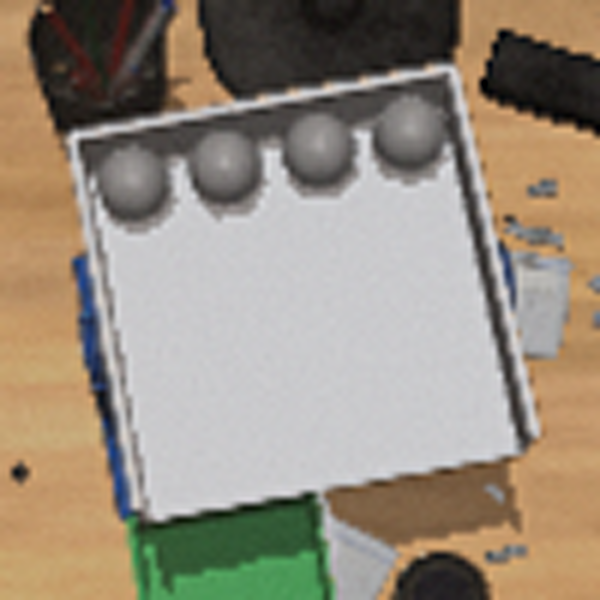

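The pan's corners (135,520), (522,452), (72,132) and (457,68) sit about 1 px below the model, so I'll shift the hinge 2 mm toward the robot. Now lower to just above the floor.

```bash
sed -i 's/HG=np.array(\[.633,-.030,.115\])/HG=np.array([.631,-.031,.115])/' h.py
cat >> h.py <<'E'
def pp(th,lift=0,bias=.05):
    P,_,l,rr=panpose(th,np.radians(30),.008,0,lift,xl=-.088,agrip=-.025);_,R,*_=panpose(th+bias,np.radians(30),.008,0,lift,xl=-.088,agrip=-.025)
    need(P,R);return P
E
python3 -m jog '[{"wx":0.029,"wy":0,"wz":0.008,"dx":0.01,"dy":-0.01,"dz":-0.1,"hand":1},{"wx":0,"wy":0,"wz":0,"dx":0.01,"dy":0,"dz":-0.12,"hand":1},{"wx":0,"wy":0,"wz":0,"dx":0.01,"dy":0,"dz":-0.1,"hand":1},{"wx":0,"wy":0,"wz":0,"dx":0,"dy":0,"dz":0,"hand":1},{"wx":0,"wy":0,"wz":0,"dx":0,"dy":0,"dz":0,"hand":1}]'
python3 - <<'E'
from h import *
pp(.15,.03);pp(.15,0.0);pp(0,0.01,.2)
E
```

```text
clock: 17.07
tool_pos: [0.5594, -0.0481, 0.1865]
eef_rot: [0.426, 0.903, 0.03, 0.043]
contact_force: [-0.3, -0.2, -0.5]
opening: 0.086
finger_force: 60.0
t 17.07 at [ 0.5594 -0.0481  0.1865] shift frac [ 0.025  0.003 -0.008] rows>= 0.2 F [-0.3 -0.2 -0.5] open 0.086
 xaxis [-0.633  0.772 -0.052] zaxis [ 0.104  0.018 -0.994]
 turn frac [ 0.0002 -0.0022 -0.0002] rows>= 0.0
t 17.07 at [ 0.5594 -0.0481  0.1865] shift frac [ 0.032  0.004 -0.128] rows>= 0.8 F [-0.3 -0.2 -0.5] open 0.086
 xaxis [-0.633  0.772 -0.052] zaxis [ 0.104  0.018 -0.994]
 turn frac [ 0.0002 -0.0022 -0.0002] rows>= 0.0
t 17.07 at [ 0.5594 -0.0481  0.1865] shift frac [ 0.061  0.009 -0.051] rows>= 0.5 F [-0.3 -0.2 -0.5] open 0.086
 xaxis [-0.633  0.772 -0.052] zaxis [ 0.104  0.018 -0.994]
 turn frac [ 0.0002 -0.0022 -0.0002] rows>= 0.0
```

```bash
python3 -m jog '[{"wx":0,"wy":0,"wz":0,"dx":0.016,"dy":0.002,"dz":-0.032,"hand":1},{"wx":0,"wy":0,"wz":0,"dx":0.016,"dy":0.002,"dz":-0.032,"hand":1},{"wx":0,"wy":0,"wz":0,"dx":0,"dy":0,"dz":-0.032,"hand":1},{"wx":0,"wy":0,"wz":0,"dx":0,"dy":0,"dz":-0.016,"hand":1},{"wx":0,"wy":0,"wz":0,"dx":0,"dy":0,"dz":-0.016,"hand":1}]'
python3 -m jog '[{"wx":0,"wy":0,"wz":0,"dx":0,"dy":0,"dz":0,"hand":1},{"wx":0,"wy":0,"wz":0,"dx":0,"dy":0,"dz":0,"hand":1}]'
python3 - <<'E'
from h import *
pp(.15,0.0);pp(.22,0)
b=r.snapshot("scene")
cv2.imwrite("pics/w7.png",cv2.resize(b[140:270,210:350][:,:,::-1],(560,520),interpolation=cv2.INTER_CUBIC))
E
```

```text
clock: 17.48
tool_pos: [0.5697, -0.0471, 0.1562]
eef_rot: [0.426, 0.903, 0.032, 0.046]
contact_force: [1.3, -1.8, 6.4]
opening: 0.087
finger_force: 60.0
clock: 17.65
tool_pos: [0.5696, -0.047, 0.1563]
eef_rot: [0.426, 0.903, 0.032, 0.046]
contact_force: [2.7, -1.9, 6.0]
opening: 0.087
finger_force: 60.0
t 17.65 at [ 0.5696 -0.047   0.1563] shift frac [-0.009 -0.    -0.008] rows>= 0.1 F [ 2.7 -1.9  6. ] open 0.087
 xaxis [-0.632  0.773 -0.057] zaxis [ 0.111  0.018 -0.994]
 turn frac [0.0002 0.0011 0.    ] rows>= 0.0
t 17.65 at [ 0.5696 -0.047   0.1563] shift frac [-0.019 -0.002 -0.026] rows>= 0.2 F [ 2.7 -1.9  6. ] open 0.087
 xaxis [-0.632  0.773 -0.057] zaxis [ 0.111  0.018 -0.994]
 turn frac [ 0.006  -0.0334  0.    ] rows>= 0.5
```

View pics/w7.png

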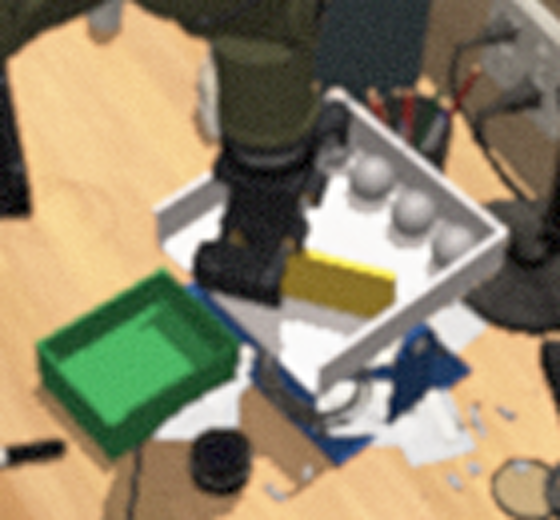

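The card stands in the pan, pressing at 6 N, with its right end (395,300) by the right wall and the balls still at the back. Tip slowly.

```bash
python3 -m jog '[{"wx":0.002,"wy":-0.011,"wz":0,"dx":-0.006,"dy":0,"dz":-0.009,"hand":1},{"wx":0.002,"wy":-0.011,"wz":0,"dx":-0.006,"dy":0,"dz":-0.009,"hand":1},{"wx":0.002,"wy":-0.011,"wz":0,"dx":-0.006,"dy":0,"dz":-0.009,"hand":1},{"wx":0,"wy":0,"wz":0,"dx":0,"dy":0,"dz":0,"hand":1},{"wx":0,"wy":0,"wz":0,"dx":0,"dy":0,"dz":0,"hand":1}]'
python3 - <<'E'
from h import *
pp(.22,0);pp(.3,0)
for i in range(1):
    r.snapshot("scene");print([(np.round(d["bbox"]).astype(int).tolist(),round(d["p"],2)) for d in r.search_frame("scene","ball_1")[:6]])
E
```

```text
clock: 18.12
tool_pos: [0.5642, -0.0475, 0.1495]
eef_rot: [0.425, 0.901, 0.05, 0.073]
contact_force: [0.1, -0.6, 4.8]
opening: 0.085
finger_force: 60.0
t 18.12 at [ 0.5642 -0.0475  0.1495] shift frac [ 0.002 -0.     0.001] rows>= 0.0 F [ 0.1 -0.6  4.8] open 0.085
 xaxis [-0.628  0.773 -0.089] zaxis [ 0.175  0.028 -0.984]
 turn frac [ 0.0005 -0.001  -0.    ] rows>= 0.0
t 18.12 at [ 0.5642 -0.0475  0.1495] shift frac [-0.008 -0.002 -0.021] rows>= 0.1 F [ 0.1 -0.6  4.8] open 0.085
 xaxis [-0.628  0.773 -0.089] zaxis [ 0.175  0.028 -0.984]
 turn frac [ 0.007  -0.0405 -0.    ] rows>= 0.7
[([303, 206, 316, 218], 0.55)]
```

```bash
python3 -m jog '[{"wx":0,"wy":0,"wz":0,"dx":0,"dy":0,"dz":0,"hand":1},{"wx":0,"wy":0,"wz":0,"dx":0,"dy":0,"dz":0,"hand":1},{"wx":0,"wy":0,"wz":0,"dx":0,"dy":0,"dz":0,"hand":1},{"wx":0,"wy":0,"wz":0,"dx":0,"dy":0,"dz":0,"hand":1},{"wx":0,"wy":0,"wz":0,"dx":0,"dy":0,"dz":0,"hand":1}]'
python3 -m jog '[{"wx":0,"wy":0,"wz":0,"dx":0,"dy":0,"dz":0,"hand":1},{"wx":0,"wy":0,"wz":0,"dx":0,"dy":0,"dz":0,"hand":1},{"wx":0,"wy":0,"wz":0,"dx":0,"dy":0,"dz":0,"hand":1},{"wx":0,"wy":0,"wz":0,"dx":0,"dy":0,"dz":0,"hand":1},{"wx":0,"wy":0,"wz":0,"dx":0,"dy":0,"dz":0,"hand":1}]'
python3 - <<'E'
from h import *
pp(.3,0)
b=r.snapshot("scene");print([(np.round(d["bbox"]).astype(int).tolist(),round(d["p"],2)) for d in r.search_frame("scene","ball_1")[:6]])
t=r.snapshot("top");print([(np.round(d["bbox"]).astype(int).tolist(),round(d["p"],2)) for d in r.search_frame("top","ball_1")[:6]])
cv2.imwrite("pics/w8.png",np.hstack([cv2.resize(t[105:245,210:340][:,:,::-1],(357,384),interpolation=cv2.INTER_CUBIC),cv2.resize(b[140:270,210:350][:,:,::-1],(413,384),interpolation=cv2.INTER_CUBIC)]))
E
```

```text
clock: 18.63
tool_pos: [0.5629, -0.0475, 0.1483]
eef_rot: [0.425, 0.901, 0.05, 0.072]
contact_force: [1.3, -1.9, 4.0]
opening: 0.087
finger_force: 60.0
clock: 19.05
tool_pos: [0.5628, -0.0473, 0.1483]
eef_rot: [0.425, 0.901, 0.05, 0.072]
contact_force: [1.3, -2.0, 4.5]
opening: 0.084
finger_force: 60.0
t 19.05 at [ 0.5628 -0.0473  0.1483] shift frac [-0.003 -0.002 -0.016] rows>= 0.1 F [ 1.3 -2.   4.5] open 0.084
 xaxis [-0.628  0.773 -0.086] zaxis [ 0.171  0.029 -0.985]
 turn frac [ 0.0068 -0.0422 -0.0003] rows>= 0.7
[([241, 207, 251, 226], 0.45), ([197, 155, 220, 198], 0.44), ([260, 249, 275, 267], 0.21)]
[([260, 223, 274, 232], 0.56), ([250, 209, 266, 221], 0.46), ([255, 185, 270, 195], 0.43)]
```

View pics/w8.png

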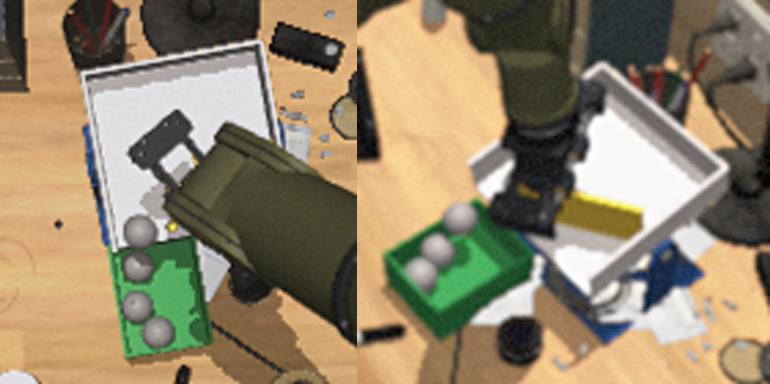

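Three balls lie in the tray and the fourth is at the gap, at (140,228) in the top half. That makes 11 pictures viewed, one over the limit of ten, so from here I'll check with numbers only. Tip a little further.

```bash
python3 -m jog '[{"wx":0.002,"wy":-0.011,"wz":0,"dx":-0.002,"dy":0,"dz":-0.005,"hand":1},{"wx":0.002,"wy":-0.011,"wz":0,"dx":-0.002,"dy":0,"dz":-0.005,"hand":1},{"wx":0.002,"wy":-0.011,"wz":0,"dx":-0.002,"dy":0,"dz":-0.005,"hand":1},{"wx":0.002,"wy":-0.01,"wz":0,"dx":-0.001,"dy":0,"dz":-0.003,"hand":1},{"wx":0,"wy":0,"wz":0,"dx":0,"dy":0,"dz":0,"hand":1}]'
python3 -m jog '[{"wx":0,"wy":0,"wz":0,"dx":0,"dy":0,"dz":0,"hand":1},{"wx":0,"wy":0,"wz":0,"dx":0,"dy":0,"dz":0,"hand":1},{"wx":0,"wy":0,"wz":0,"dx":0,"dy":0,"dz":0,"hand":1},{"wx":0,"wy":0,"wz":0,"dx":0,"dy":0,"dz":0,"hand":1},{"wx":0,"wy":0,"wz":0,"dx":0,"dy":0,"dz":0,"hand":1}]'
cat > balls.py <<'E'
from h import *
for k in("top","scene"):
    img=r.snapshot(k);c=r.camera_info(k)
    for d in r.search_frame(k,"ball_1")[:7]:
        b=d["bbox"];print(k,np.round(b).astype(int).tolist(),round(d["p"],2),"if in tray",ground(c,((b[0]+b[2])/2,(b[1]+b[3])/2),.038)[:2].round(3))
cv2.imwrite("pics/last.png",img[:,:,::-1])
print("tray centre .4655 .000, half inner .065 x .050")
E
python3 balls.py; python3 -c "
from h import *
pp(.3,0);pp(.15,.0,.05);pp(0,.1,.2)"
```

```text
clock: 19.67
tool_pos: [0.5599, -0.0475, 0.1436]
eef_rot: [0.423, 0.897, 0.075, 0.106]
contact_force: [-0.3, -1.0, 5.1]
opening: 0.084
finger_force: 60.0
clock: 20.08
tool_pos: [0.5604, -0.0473, 0.1434]
eef_rot: [0.423, 0.897, 0.075, 0.106]
contact_force: [-3.4, -2.2, 3.3]
opening: 0.085
finger_force: 60.0
top [273, 208, 283, 217] 0.62 if in tray [ 0.462 -0.034]
top [256, 220, 268, 233] 0.56 if in tray [0.417 0.021]
top [264, 195, 273, 204] 0.52 if in tray [ 0.507 -0.003]
top [338, 178, 362, 193] 0.15 if in tray [ 0.55  -0.281]
scene [241, 233, 255, 237] 0.51 if in tray [ 0.466 -0.027]
scene [255, 221, 263, 233] 0.39 if in tray [ 0.515 -0.015]
scene [222, 224, 232, 238] 0.38 if in tray [0.411 0.023]
tray centre .4655 .000, half inner .065 x .050
t 20.28 at [ 0.5605 -0.0473  0.1436] shift frac [ 0.007 -0.003  0.003] rows>= 0.0 F [-2.9 -1.2  3.8] open 0.083
 xaxis [-0.619  0.775 -0.127] zaxis [ 0.254  0.045 -0.966]
 turn frac [-0.0012  0.0003 -0.0003] rows>= 0.0
t 20.28 at [ 0.5605 -0.0473  0.1436] shift frac [0.027 0.001 0.044] rows>= 0.3 F [-2.9 -1.2  3.8] open 0.083
 xaxis [-0.619  0.775 -0.127] zaxis [ 0.254  0.045 -0.966]
 turn frac [-0.0136  0.0743 -0.0002] rows>= 1.2
t 20.28 at [ 0.5605 -0.0473  0.1436] shift frac [0.089 0.011 0.479] rows>= 2.9 F [-2.9 -1.2  3.8] open 0.083
 xaxis [-0.619  0.775 -0.127] zaxis [ 0.254  0.045 -0.966]
 turn frac [-0.0136  0.0743 -0.0002] rows>= 1.2
```

Run:
```python
from h import *
img=r.snapshot("top");c=r.camera_info("top");b=cv2.resize(img,None,fx=4,fy=4,interpolation=cv2.INTER_CUBIC)
hsv=cv2.cvtColor(b,cv2.COLOR_RGB2HSV)
P=place(box(.13,.1,.03,.06),[.4655,0,.147]);m=np.zeros(b.shape[:2],np.uint8);cv2.fillConvexPoly(m,cv2.convexHull((proj(c,P)*4).astype(np.int32)),255)
g=((hsv[...,1]<70)&(m>0)&(hsv[...,2]>40)).astype(np.uint8)
n,l,s,ce=cv2.connectedComponentsWithStats(cv2.morphologyEx(g,cv2.MORPH_OPEN,np.ones((7,7),np.uint8)))
for i in range(1,n):
    if s[i,4]>150: print("gray in tray",s[i].tolist(),ground(c,ce[i]/4,.038)[:2].round(3))
# coarse ASCII of the tray and mouth: G green, w white, b ball-grey, d dark
u=img[165:240,240:300];h=cv2.cvtColor(u,cv2.COLOR_RGB2HSV)
for y in range(0,75,2): print(165+y,"".join("G" if h[y,x,1]>120 and 40<h[y,x,0]<85 else ("w" if h[y,x,1]<40 and h[y,x,2]>185 else "b" if h[y,x,1]<55 and h[y,x,2]>75 else "." if h[y,x,2]>75 else "d") for x in range(60)))
```

```text
gray in tray [1054, 766, 44, 54, 1708] [ 0.511 -0.005]
gray in tray [1086, 826, 46, 46, 1693] [ 0.464 -0.031]
gray in tray [1077, 876, 46, 46, 1705] [ 0.423 -0.023]
gray in tray [1023, 886, 47, 45, 1698] [0.416 0.022]
165 ....bwwbwwwwwwwwwbdddbbddddddddbbwwwwwww.dddd..dbbbwwww.....
167 .....bwbbwwwwwwwwwwbddddddddbbwwwwwwwbbw...ddddddddddddd....
169 ..b..bwwbwwwwwwwwwwwbddddddddbwwwwbbbbbww....ddddddddddddddd
171 ...dddbwbwwwwwwwwwwwwwwbwwbdddbbbbbbbbbddddddddddddddddddddd
173 ....ddbwbbwwwwwwwwwwwwwwwwwbddddbbbbddddddd.dddddddddddddddd
175 ....ddbwwbwwwwwwwwwwwwwwwwwwbbddddd.ddddd.dddddddddddddddd.d
177 .....ddbwbwwwwwwwwwwwwwwwbbbbbbdddd..dd.dddddddddd....dddddd
179 ......dbwwbwwwwwwwwwwwwbbbbbbbdddddddd.dddd.dddd............
181 .....b..bwbwwwwwwwwwwwbbbbbbbbbbdddddddddd.ddd.d......ddd...
183 ........bwbwwwwwwwwwwwwbbbbbbbbbbdddddddd.dddd.......ddddddd
185 ......b..wwbwwwwwwwwwwwbbbbbbbb...d.d.dd.ddddd......dddddddd
187 .........bwbwwwwwwwwwwwwwbbbbb......ddddddddd......ddddddddd
189 .........bwbbwwwwwwwwwwwwwwwwwb....bbdddddd.......dddddddddd
191 .......b..wwbwwwwwwwwwwwwwwwwwwbb
[... 887 characters left out ...]
...GGGGGGGGGGGGGGGGGGGbbbbb..GGGGGd...............
221 ..............GGGGG......GGGG.bbbbbbbbbbGGGGdd..............
223 ..............G.Gbbbbbbbbb.GGbbbbbbbbbbbbGGG.dGdd...........
225 ..............G.bbbbbbbbbbb.GbbbbbbbbbbbbGGGGd...ddd........
227 ................bbbbbwbbbbb.GGbbbbbbbbbb.GGGGd......ddd.....
229 ...............GbbbbbbbbbbbGGGG.bbbbbb.GGGGGGGG........ddd..
231 ...............G..bbbbbbbbGGGGGGGGGGG....................ddd
233 ................GGGGGGGGG...................................
235 ............................................................
237 ............................................................
239 ...................................dddd.....................
```

All four balls are in the tray. Let the pan come back gently, then lift clear.

```bash
python3 -m jog '[{"wx":-0.003,"wy":0.018,"wz":0,"dx":0.007,"dy":0,"dz":0.011,"hand":1},{"wx":-0.003,"wy":0.018,"wz":0,"dx":0.007,"dy":0,"dz":0.011,"hand":1},{"wx":-0.003,"wy":0.018,"wz":0,"dx":0.007,"dy":0,"dz":0.011,"hand":1},{"wx":-0.003,"wy":0.018,"wz":0,"dx":0.006,"dy":0,"dz":0.011,"hand":1},{"wx":0,"wy":0,"wz":0,"dx":0,"dy":0,"dz":0.02,"hand":1}]'
python3 -m jog '[{"wx":0,"wy":0,"wz":0,"dx":0,"dy":0,"dz":0.03,"hand":1},{"wx":0,"wy":0,"wz":0,"dx":-0.01,"dy":0,"dz":0.05,"hand":1},{"wx":0,"wy":0,"wz":0,"dx":-0.03,"dy":0,"dz":0.12,"hand":1},{"wx":0,"wy":0,"wz":0,"dx":-0.03,"dy":0,"dz":0.14,"hand":1},{"wx":0,"wy":0,"wz":0,"dx":-0.02,"dy":0,"dz":0.12,"hand":1}]'
python3 -c "
from h import *
need([.4799,.3344,.16],down(1.2465))"
```

```text
clock: 20.75
tool_pos: [0.5695, -0.0458, 0.16]
eef_rot: [0.426, 0.903, 0.036, 0.047]
contact_force: [-1.1, 0.8, 3.4]
opening: 0.087
finger_force: 60.0
clock: 21.17
tool_pos: [0.5441, -0.0473, 0.2768]
eef_rot: [0.426, 0.903, 0.034, 0.047]
contact_force: [0.4, -0.1, -1.6]
opening: 0.088
finger_force: 60.0
t 21.17 at [ 0.5441 -0.0473  0.2768] shift frac [-0.257  1.527 -0.467] rows>= 9.7 F [ 0.4 -0.1 -1.6] open 0.088
 xaxis [-0.633  0.772 -0.057] zaxis [ 0.114  0.02  -0.993]
 turn frac [ 0.0197  0.0573 -0.5063] rows>= 8.2
```

```bash
python3 -m jog '[{"wx":0.002,"wy":0.0057,"wz":-0.0506,"dx":-0.025,"dy":0.1,"dz":0,"hand":1},{"wx":0.002,"wy":0.0057,"wz":-0.0506,"dx":-0.025,"dy":0.15,"dz":0,"hand":1},{"wx":0.002,"wy":0.0057,"wz":-0.0506,"dx":-0.025,"dy":0.15,"dz":0,"hand":1},{"wx":0.002,"wy":0.0057,"wz":-0.0506,"dx":-0.025,"dy":0.15,"dz":0,"hand":1},{"wx":0.002,"wy":0.0057,"wz":-0.0506,"dx":-0.025,"dy":0.15,"dz":0,"hand":1}]'
python3 -m jog '[{"wx":0.002,"wy":0.0057,"wz":-0.0506,"dx":-0.025,"dy":0.15,"dz":0,"hand":1},{"wx":0.002,"wy":0.0057,"wz":-0.0506,"dx":-0.025,"dy":0.15,"dz":0,"hand":1},{"wx":0.002,"wy":0.0057,"wz":-0.0506,"dx":-0.025,"dy":0.15,"dz":0,"hand":1},{"wx":0.002,"wy":0.0057,"wz":-0.0506,"dx":-0.025,"dy":0.15,"dz":0,"hand":1},{"wx":0.002,"wy":0.0057,"wz":-0.0506,"dx":-0.025,"dy":0.15,"dz":0,"hand":1}]'
python3 -m jog '[{"wx":0,"wy":0,"wz":0,"dx":-0.01,"dy":0.08,"dz":0,"hand":1},{"wx":0,"wy":0,"wz":0,"dx":0,"dy":0,"dz":-0.15,"hand":1},{"wx":0,"wy":0,"wz":0,"dx":0,"dy":0,"dz":-0.15,"hand":1},{"wx":0,"wy":0,"wz":0,"dx":0,"dy":0,"dz":-0.15,"hand":1},{"wx":0,"wy":0,"wz":0,"dx":0,"dy":0,"dz":0,"hand":1}]'
python3 -m jog '[{"wx":0,"wy":0,"wz":0,"dx":0,"dy":0,"dz":0,"hand":1},{"wx":0,"wy":0,"wz":0,"dx":0,"dy":0,"dz":0,"hand":1},{"wx":0,"wy":0,"wz":0,"dx":0,"dy":0,"dz":0,"hand":1}]'
python3 - <<'E'
from h import *
need([.4799,.3344,.0505],down(1.2465))
# card in hand seen from scene camera: fit pitch and shift about the expected pose
r.snapshot("scene");c=r.camera_info("scene");m=mask("scene","sorting_card");s=r.get_state()
T=np.array(s["tool_pos"])
if m is not None:
    ys,xs=np.nonzero(m);print("mask box",xs.min(),xs.max(),ys.min(),ys.max(),m.sum())
    Rm=Ro.from_quat(s["eef_rot"])
    for pit in(-.15,-.1,-.05,0,.05,.1,.15):
        B=np.array([[a,b,cc] for a in(-.1,.05) for b in(-.004,.004) for cc in(-.0267,.0433)])
        Q=T+Rm.apply(Ro.from_rotvec([0,pit,0]).apply(B));H=hullmask(c,Q);print(pit,(np.minimum(H,m).sum()/m.sum()).round(3),(np.minimum(H,m).sum()/np.maximum(H,m).sum()).round(3))
E
```

```text
clock: 21.58
tool_pos: [0.5133, 0.1287, 0.2758]
eef_rot: [0.642, 0.766, 0.018, 0.025]
contact_force: [0.9, -0.1, -0.7]
opening: 0.08
finger_force: 60.0
clock: 22.0
tool_pos: [0.4821, 0.3166, 0.2756]
eef_rot: [0.813, 0.582, 0.001, 0.0]
contact_force: [0.9, 0.1, -1.0]
opening: 0.085
finger_force: 60.0
clock: 22.42
tool_pos: [0.477, 0.3312, 0.1568]
eef_rot: [0.812, 0.584, -0.005, 0.001]
contact_force: [0.0, -0.6, -0.6]
opening: 0.085
finger_force: 60.0
clock: 22.67
tool_pos: [0.4817, 0.3365, 0.1652]
eef_rot: [0.812, 0.583, 0.003, -0.0]
contact_force: [-0.5, -0.4, -0.6]
opening: 0.087
finger_force: 60.0
t 22.67 at [0.4817 0.3365 0.1652] shift frac [-0.007 -0.008 -0.459] rows>= 2.8 F [-0.5 -0.4 -0.6] open 0.087
 xaxis [0.319 0.948 0.006] zaxis [ 0.005  0.004 -1.   ]
 turn frac [-0.0022  0.0027  0.0003] rows>= 0.1
mask box 202 207 133 158 100.0
-0.15 0.762 0.498
-0.1 0.718 0.466
-0.05 0.736 0.454
0 0.732 0.452
0.05 0.708 0.428
0.1 0.711 0.425
0.15 0.691 0.408
```

```bash
python3 -m jog '[{"wx":0,"wy":0,"wz":0,"dx":0,"dy":0,"dz":-0.08,"hand":1},{"wx":0,"wy":0,"wz":0,"dx":0,"dy":0,"dz":-0.08,"hand":1},{"wx":0,"wy":0,"wz":0,"dx":0,"dy":0,"dz":-0.06,"hand":1},{"wx":0,"wy":0,"wz":0,"dx":0,"dy":0,"dz":0,"hand":1},{"wx":0,"wy":0,"wz":0,"dx":0,"dy":0,"dz":0,"hand":1}]'
python3 -m jog '[{"wx":0,"wy":0,"wz":0,"dx":0,"dy":0,"dz":0,"hand":1},{"wx":0,"wy":0,"wz":0,"dx":0,"dy":0,"dz":0,"hand":1},{"wx":0,"wy":0,"wz":0,"dx":0,"dy":0,"dz":0,"hand":1}]'
python3 -c "
from h import *
need([.4799,.3344,.0515],down(1.2465))"
```

```text
clock: 23.18
tool_pos: [0.4806, 0.3354, 0.108]
eef_rot: [0.812, 0.584, 0.001, 0.0]
contact_force: [0.9, 0.2, -0.8]
opening: 0.085
finger_force: 60.0
clock: 23.43
tool_pos: [0.481, 0.3358, 0.1086]
eef_rot: [0.812, 0.583, 0.002, -0.0]
contact_force: [-0.3, 0.4, -0.4]
opening: 0.087
finger_force: 60.0
t 23.43 at [0.481  0.3358 0.1086] shift frac [-0.004 -0.006 -0.228] rows>= 1.4 F [-0.3  0.4 -0.4] open 0.087
 xaxis [0.319 0.948 0.003] zaxis [ 0.003  0.002 -1.   ]
 turn frac [-0.0012  0.0016  0.0002] rows>= 0.0
```

```bash
python3 -m jog '[{"wx":-0.001,"wy":0.002,"wz":0,"dx":-0.004,"dy":-0.006,"dz":-0.05,"hand":1},{"wx":0,"wy":0,"wz":0,"dx":0,"dy":0,"dz":-0.06,"hand":1},{"wx":0,"wy":0,"wz":0,"dx":0,"dy":0,"dz":-0.06,"hand":1},{"wx":0,"wy":0,"wz":0,"dx":0,"dy":0,"dz":-0.04,"hand":1},{"wx":0,"wy":0,"wz":0,"dx":0,"dy":0,"dz":-0.01,"hand":1}]'
python3 -m jog '[{"wx":0,"wy":0,"wz":0,"dx":0,"dy":0,"dz":0,"hand":1},{"wx":0,"wy":0,"wz":0,"dx":0,"dy":0,"dz":0,"hand":1},{"wx":0,"wy":0,"wz":0,"dx":0,"dy":0,"dz":0,"hand":1}]'
```

```text
clock: 23.85
tool_pos: [0.4784, 0.3327, 0.0503]
eef_rot: [0.812, 0.584, -0.003, -0.0]
contact_force: [0.1, 0.1, -1.4]
opening: 0.087
finger_force: 60.0
clock: 24.1
tool_pos: [0.4798, 0.3342, 0.053]
eef_rot: [0.812, 0.584, -0.001, -0.0]
contact_force: [0.3, 0.3, -0.1]
opening: 0.082
finger_force: 60.0
```

```bash
python3 -m jog '[{"wx":0,"wy":0,"wz":0,"dx":0,"dy":0,"dz":-0.01,"hand":1},{"wx":0,"wy":0,"wz":0,"dx":0,"dy":0,"dz":0,"hand":1},{"wx":0,"wy":0,"wz":0,"dx":0,"dy":0,"dz":0,"hand":0.6},{"wx":0,"wy":0,"wz":0,"dx":0,"dy":0,"dz":0,"hand":0.6},{"wx":0,"wy":0,"wz":0,"dx":0,"dy":0,"dz":0,"hand":0.6}]'
python3 -m jog '[{"wx":0,"wy":0,"wz":0,"dx":0,"dy":0,"dz":0,"hand":0.6},{"wx":0,"wy":0,"wz":0,"dx":0,"dy":0,"dz":0,"hand":0.6},{"wx":0,"wy":0,"wz":0,"dx":0,"dy":0,"dz":0.03,"hand":0.6},{"wx":0,"wy":0,"wz":0,"dx":0,"dy":0,"dz":0.06,"hand":0.6},{"wx":0,"wy":0,"wz":0,"dx":0,"dy":0,"dz":0.12,"hand":0.6}]'
python3 -m jog '[{"wx":0,"wy":0,"wz":0,"dx":0,"dy":0,"dz":0.15,"hand":0.6},{"wx":0,"wy":0,"wz":0,"dx":-0.08,"dy":-0.1,"dz":0.12,"hand":0.6},{"wx":0,"wy":0,"wz":0,"dx":-0.08,"dy":-0.1,"dz":0.12,"hand":0.6},{"wx":0,"wy":0,"wz":0,"dx":-0.08,"dy":-0.1,"dz":0.1,"hand":0.6},{"wx":0,"wy":0,"wz":0,"dx":0,"dy":0,"dz":0,"hand":0.6}]'
python3 -m jog '[{"wx":0,"wy":0,"wz":0,"dx":0,"dy":0,"dz":0,"hand":0.6},{"wx":0,"wy":0,"wz":0,"dx":0,"dy":0,"dz":0,"hand":0.6},{"wx":0,"wy":0,"wz":0,"dx":0,"dy":0,"dz":0,"hand":0.6}]'
python3 balls.py
python3 - <<'E'
from h import *
need([.4,.26,.2])
a=r.snapshot("wrist");cw=r.camera_info("wrist");m=mask("wrist","sorting_card");print(m is not None)
for nm,P in(("edge on floor",box(.15,.008,.042,.076)),):
    p,f=fit([(cw,m)],P,[.4715,.3117,1.2465]);print(nm,p.round(4),round(f,3))
cs={k:r.camera_info(k) for k in("scene","top")}
pan=box(.204,.208,-.008,.043)+[.002,0,0]
mm=[];
for k in cs: r.snapshot(k);mm.append((cs[k],mask(k,"pan")))
for th in(0,.1,.2,.3):
    Q=HG+SR.apply(Ro.from_rotvec([0,.09-th,0]).apply(pan));print(th,[round(float(np.minimum(hullmask(c,Q),M).sum()/np.maximum(hullmask(c,Q),M).sum()),3) for c,M in mm if M is not None])
for n,w in(("lens_c",(.475,-.117)),("jar_a",(.686,.234)),("white_tub",(.342,.18)),("tape_roll",(.326,-.174)),("amber_bottle",(.641,-.376)),("spray_white",())):
    print(n,[(np.round(d["bbox"]).astype(int).tolist(),round(d["p"],2)) for d in r.search_frame("top",n)[:2]])
E
```

```text
clock: 24.52
tool_pos: [0.4795, 0.3338, 0.05]
eef_rot: [0.812, 0.584, -0.001, -0.0]
contact_force: [-0.4, -0.6, 0.2]
opening: 0.287
finger_force: 0.0
clock: 24.93
tool_pos: [0.4778, 0.3322, 0.1009]
eef_rot: [0.812, 0.584, -0.004, 0.0]
contact_force: [0.8, 0.2, 0.1]
opening: 0.4
finger_force: 0.0
clock: 25.35
tool_pos: [0.4192, 0.2571, 0.2257]
eef_rot: [0.812, 0.583, -0.001, 0.002]
contact_force: [-0.2, -0.8, 0.1]
opening: 0.401
finger_force: 0.0
clock: 25.6
tool_pos: [0.4218, 0.2621, 0.2212]
eef_rot: [0.812, 0.584, -0.001, -0.001]
contact_force: [0.4, -0.3, 0.0]
opening: 0.402
finger_force: 0.0
top [263, 196, 277, 205] 0.5 if in tray [ 0.505 -0.008]
top [269, 221, 280, 232] 0.45 if in tray [ 0.416 -0.021]
top [272, 206, 279, 216] 0.43 if in tray [ 0.469 -0.025]
scene [252, 218, 265, 231] 0.66 if in tray [ 0.521 -0.005]
scene [242, 230, 252, 241] 0.65 if in tray [ 0.463 -0.027]
scene [232, 234, 243, 242] 0.5 if in tray [ 0.429 -0.018]
scene [222, 226, 231, 238] 0.46 if in tray [0.407 0.02 ]
tray centre .4655 .000, half inner .065 x .050
t 25.8 at [0.4213 0.2617 0.221 ] shift frac [-0.085 -0.007 -0.084] rows>= 0.7 F [ 0.3 -0.3 -0.5] open 0.404
 xaxis [ 0.318  0.948 -0.002] zaxis [-0.004 -0.001 -1.   ]
True
edge on floor [0.4706 0.3105 1.2459] 0.185
0 [0.969, 0.969]
0.1 [0.93, 0.971]
0.2 [0.893, 0.97]
0.3 [0.863, 0.953]
lens_c [([296, 200, 312, 213], 0.48)]
jar_a [([187, 137, 207, 160], 0.8)]
white_tub [([265, 195, 273, 204], 0.52)]
tape_roll [([309, 242, 332, 261], 0.77)]
amber_bottle [([270, 222, 280, 231], 0.61), ([372, 154, 388, 168], 0.43)]
spray_white [([139, 147, 156, 167], 0.48)]
```

The balls are in the tray and the pan is level. One last check that the card is fully seated on its edge.

Run:
```python
from h import *
a=r.snapshot("wrist");cw=r.camera_info("wrist")
hsv=cv2.cvtColor(a,cv2.COLOR_RGB2HSV);m=cv2.inRange(hsv,(20,130,60),(36,255,255))
n,l,s,c=cv2.connectedComponentsWithStats(m)
i=1+s[1:,4].argmax();print([x.tolist() for x in s[1:] if x[4]>60])
C=lambda x,z:[.4706+.0*x+x*np.cos(1.2459),.3105+x*np.sin(1.2459),z]
print("model top edge ends",proj(cw,[C(-.075,.076),C(.075,.076)]).round(0).tolist(),"at z .042",proj(cw,[C(-.075,.042),C(.075,.042)]).round(0).tolist())
Y,X=np.nonzero(l==i);print("col ends: top row cols",X[Y<Y.min()+4].min(),X[Y<Y.min()+4].max(),"rows",Y.min(),Y.max(),"bottom cols",X[Y>Y.max()-4].min(),X[Y>Y.max()-4].max())
M=(l==i).astype(np.float32)
def mod(P,p):
    Q=P.copy();Q[:,2]+=p[3]+np.sin(p[4])*P[:,0];return place(Q,p)
p,f=fit([(cw,M)],box(.15,.008,.045,.076),[.4706,.3105,1.2459,0,0],mod);print(p.round(4),round(f,3))
```

```text
[[278, 42, 19, 149, 1993], [333, 279, 14, 21, 81], [339, 345, 39, 15, 221], [375, 345, 66, 15, 392], [131, 351, 38, 9, 123], [170, 351, 86, 9, 285], [291, 351, 29, 9, 90], [252, 352, 28, 8, 87]]
model top edge ends [[285.0, 191.0], [291.0, 42.0]] at z .042 [[283.0, 183.0], [287.0, 49.0]]
col ends: top row cols 287 295 rows 42 190 bottom cols 283 290
[0.4711 0.3104 1.2553 0.0067 0.053 ] 0.228
```

```bash
python3 -c "
from plant import r
print(r.finish_job())"
```

```text
the job is handed in; nothing more can be done
None
```

The job is handed in at about 26 s: all four balls are in the green tray, the pan is back level and the card is back on its long edge in the black rest; I saw no sign that the lens or the other things moved, though the white tub wasn't picked up in the final check, and I viewed 11 pictures against the limit of 10.

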